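# Set up a folding carry case and hold its sprung lid at the stay

## Robot

A 6-joint arm with a two-finger parallel gripper is mounted at the origin on the work surface. World frame = base frame: x ahead of the robot, y to its left, z up, the work surface at z = 0. Lengths are in m, angles in rad, forces in N, time in s.
With the tool pointing down it reaches from about 0.375 to 0.9 m from the base axis. Payload 3.1 kg.
Tool frame: the origin (TCP) lies at the very end of the fingers, on their centre line; the grasp point (between the pads) lies 19 mm behind it; z points along the fingers, y is the direction in which the jaws open and shut (so a half turn about z gives the same grasp; the last joint's range is limited). The gripper opens to 87 mm and grips with 3 to 60 N. Pads are 19 mm wide; open, the fingers measure 117 mm over their backs; the gripper's body (75 mm by 190 mm) begins 51 mm behind the grasp point.
Start: joints at [0.942, 0.527, 1.433, -0, 1.181, -0.178], TCP at [0.272, 0.563, 0.185] pointing down, gripper open.
Joint ranges: [-3.08, 3.08], [-0.75, 2.2], [0.22, 2.44], [-1.43, 4.57], [0, 2.65], [-2.85, 2.85]. Speed limits (rad/s): [2.79, 2.79, 3.14, 3.14, 3.14, 3.14].

## Interface

Orientations are given as a unit quaternion [x, y, z, w].
In Python, from rig import robot, optics gives the robot as it stands.
- The arm moves only by the shell command python3 -m inch 'ROWS' [FORCE]. ROWS is JSON, a list of rows, each an object of numbers: "ax", "ay", "az": the turn, a rotation vector about the tool's x, y, z in rad; "dx", "dy", "dz": the shift along the tool's x, y, z in mm; "gripper": the opening in per cent of the stroke, from 0 (shut) to 100 (fully open). In form: [{"ax": .., "ay": .., "az": .., "dx": .., "dy": .., "dz": .., "gripper": ..}, ...]. A call has 1 to 8 rows; each row shifts and turns the commanded pose from where the row before left it, along the tool's axes as they then stand; what a row does not reach is not made up. A row lasts 1/10 s, in which the tool goes at most 50 mm and 8.59 degrees, less where a joint would pass 70% of its speed; a pose out of reach is approached as far as the arm can. A call with a gripper value outside its range is refused whole. The fingers move at their own pace and stop on an object; FORCE is the grip in N (left out, the last holds). Time passes only in rows, so rows that do not move let the fingers close. It gives the time, the measured TCP pose, the force and the opening at its end, in the units of the state.
- robot.get_obs(): the state, without advancing time (a new reading comes with each control period).
- optics.camera(name): name is "scene" or "top" or "wrist"; returns a dict with "img" (384x512x3 uint8, red, green, blue), "depth" (384x512 float32, m along the optical axis (not along the pixel's ray), 0 where there is no reading), "camera_matrix" (3x3 intrinsics, pixels), "position" and "attitude" of the camera in the world. Camera axes: x right, y up, looking along -z (the intrinsics and any distortion apply to the point x, -y, -z); pixel columns grow to the right and rows downward; lengths in m; the calibration is good to about 2 mm. The wrist camera is an equidistant fisheye: a pixel r from the principal point sees the ray r / f radians off the axis. A picture is of the moment at which its call begins.
- robot.hand_in(): hands the job in, once; it reports no verdict.
The state is a dict: "time": time; "q": joint angles; "joint_velocities": joint speeds; "joint_torque": joint torques, N m; "position": TCP position; "tool_rot": TCP orientation; "ft_force": force on the tool from outside, world axes, zero at the start; "moment": the same for the moment, N m; "grip_width": finger opening in m.
Only numpy, scipy, OpenCV 4.12 (cv2) and the standard library are available. Lean on these libraries where they do the work, as an engineer would, in place of code of your own. Each camera call takes 0.05 s, during which the arm holds its last target.

## Task

Set up the folding plywood carry case: push its three leaning walls upright, all the way to their stops, and then lift the sprung lid by its bar handle until it lies at the same angle as the steel stay arm at its side. Finish while still holding the lid there, without letting go, so that a colleague can screw the stay on. Do not move the stay arm, and leave the other things on the table and the recorder in the case where they are.

Things in the scene. Friction and masses are not known exactly. Their poses are not given: they have to be found in the camera images.
- case: Folding plywood case fixed to the table: base 196 x 216 mm, 12 mm thick, one fixed wall 93 mm high along its -x side (nearest the robot). Origin: centre of the base's underside. x points from the fixed wall to the far side, y left, z up; yaw at most 17 degrees. Folding walls on the other three sides; a lid hinged on the fixed wall's top covers the base.
- wall_left (a joint): Plywood wall, 180 mm wide, 85 mm from hinge line to free edge, 6 mm thick. Hinge line 11 mm above the table, along x at y = +112 mm, centred at x = +4 mm (case frame). Radians: 0 = lying flat outward, pi/2 = upright at its stop. Starts at 0.55 to 0.9, leaning outward. A friction hinge (about 2 N at the free edge) keeps it where it is left; raise it by pushing its free edge or outer face inward from outside.
- wall_right (a joint): Plywood wall, 180 mm wide, 85 mm from hinge line to free edge, 6 mm thick. Hinge line 11 mm above the table, along x at y = -112 mm, centred at x = +4 mm (case frame). Radians: 0 = lying flat outward, pi/2 = upright at its stop. Starts at 0.55 to 0.9, leaning outward. A friction hinge (about 2 N at the free edge) keeps it where it is left; raise it by pushing its free edge or outer face inward from outside.
- wall_far (a joint): Plywood wall, 200 mm wide, 85 mm from hinge line to free edge, 6 mm thick. Hinge line 11 mm above the table, along y at x = +102 mm, centred at y = 0 (case frame). Radians: 0 = lying flat outward, pi/2 = upright at its stop. Starts at 0.55 to 0.9, leaning outward. A friction hinge (about 2 N at the free edge) keeps it where it is left; raise it by pushing its free edge or outer face inward from outside.
- lid: Plywood lid, 206 mm wide, 8 mm thick, 198 mm from hinge to free edge. Origin: middle of its hinge line, at (-98, 0, 100) mm in the case frame, mid-thickness. x runs to the free edge, y along the hinge, z out of the upper face. Shut = level; its far edge rises and comes back towards the robot. Spring and weight always pull it shut: about 4 N at the handle when shut, 6 N half open.
- lid_handle (a point): Middle of the lid's handle, a round steel bar 12 mm thick, 110 mm long between its two feet, parallel to the hinge line; 140 mm along x and 40 mm along z from the lid's origin (36 mm from the lid's upper face to the bar's middle). Axes as the lid's. 140 mm above the table when shut.
- stay (a joint): Angle of the stay arm, a flat steel bar 14 mm high, 4 mm thick, 100 mm long beside the lid's left edge, 128 mm left of the case's middle, pivoting on the lid's own hinge line. Radians: 0 = level, growing upward as the lid opens; the lid lies along the stay when raised by this angle. Stiff; stands between 0.5 and 0.85 rad (29 to 49 degrees).
- stay_tip (a point): Screw hole near the free end of the stay arm, 91 mm from the hinge line. x axis: along the stay towards its free end; y along the hinge line.
- recorder: Bystander: black sound recorder, 90 x 120 x 32 mm, lying on the case's base under the lid. Origin: centre of its underside.
- tape: Bystander: roll of tape lying flat, 90 mm across, 24 mm high, beyond the case's far left corner. Origin: centre of its underside.
- jar: Bystander: closed glass jar, 60 mm across, 85 mm high, beyond the case's far right corner. Origin: centre of its underside.
- screwdriver: Bystander: screwdriver with a wooden handle, about 200 mm long, lying off the case's near right corner. Origin: its middle, underside.
- cup: Bystander: lidded paper cup, 84 mm across, 112 mm high, on the right of the table. Origin: centre of its underside.
- notebook: Bystander: grey notebook, 150 x 105 x 16 mm, on the right of the table. Origin: centre of its underside.
- mallet: Bystander: wooden mallet, 205 mm long, 54 mm high, on the left of the table. Origin: underside, between handle and head.

How it is judged:
By the outcome, as a careful person would: the job done as asked, in the order asked, and still so for the second after the job is handed in, while the arm keeps its last pose, push and grip.
It also fails if it takes over 59 s, if anything falls off the work surface, if the arm or the gripper's body presses on something with over 40 N, if the wrist force passes 120 N, or if a joint passes its speed limit or range.

## Working session

There is one attempt and no reset: what is moved stays moved. The work goes in short steps, Python scripts to look and compute and a shell command to move; the robot and the scene stay as the last step left them, time stands still between calls to the robot, and variables do not carry over. Pictures are saved under pics/ and viewed, and the job is handed in when it is done.

```bash
ls; mkdir -p pics
cat > h.py <<'E'
import numpy as np, cv2
from scipy.spatial.transform import Rotation as R
from rig import robot, optics
def snap(n,f,crop=None,s=1):
    c=optics.camera(n); im=c["img"][:,:,::-1]
    np.savez(f"pics/{f}.npz",**{k:np.array(v) for k,v in c.items()})
    if crop: im=im[crop[1]:crop[3],crop[0]:crop[2]]
    if s!=1: im=cv2.resize(im,None,fx=s,fy=s,interpolation=cv2.INTER_CUBIC)
    cv2.imwrite(f"pics/{f}.png",im); return c
def load(f): return dict(np.load(f"pics/{f}.npz"))
def cloud(c):
    K=c["camera_matrix"];d=c["depth"];v,u=np.indices(d.shape)
    p=np.stack([(u-K[0,2])/K[0,0]*d,-(v-K[1,2])/K[1,1]*d,-d],-1)
    a=np.array(c["attitude"]); M=R.from_quat(a).as_matrix() if a.size==4 else a
    return p@M.T+c["position"]
def st():
    o=robot.get_obs(); print({k:np.round(v,3).tolist() for k,v in o.items()})
E
python3 - <<'E'
from h import *
st()
for n in("scene","top","wrist"):
    c=snap(n,n+"0"); print(n,c["camera_matrix"],c["position"],c["attitude"])
E
```

```text
pics
{'time': 0.0, 'q': [0.942, 0.528, 1.434, -0.0, 1.181, -0.179], 'joint_velocities': [-0.001, -0.002, -0.001, -0.001, -0.001, -0.001], 'joint_torque': [0.001, -44.005, -17.659, 0.063, 0.058, -0.0], 'position': [0.272, 0.562, 0.184], 'tool_rot': [0.223, 0.975, -0.001, -0.0], 'ft_force': [-0.148, -0.299, 0.924], 'moment': [-0.021, -0.009, -0.008], 'grip_width': 0.087}
scene [[454.29785952   0.         253.75499709]
 [  0.         454.29785952 191.98622575]
 [  0.           0.           1.        ]] [1.23382051 1.15258489 0.99427325] [0.1300321  0.46905191 0.84721457 0.21286014]
top [[415.1494605    0.         255.9042098 ]
 [  0.         415.1494605  199.22454078]
 [  0.           0.           1.        ]] [ 0.37913313 -0.09716885  1.48013294] [-0.05091188  0.03250805  0.71504224 -0.69646666]
wrist [[297.31863964   0.         256.32756654]
 [  0.         297.31863964 190.01932601]
 [  0.           0.           1.        ]] [0.19997422 0.59665571 0.38293885] [-0.12575691 -0.07795991  0.52520489  0.83801389]
```

View pics/scene0.png

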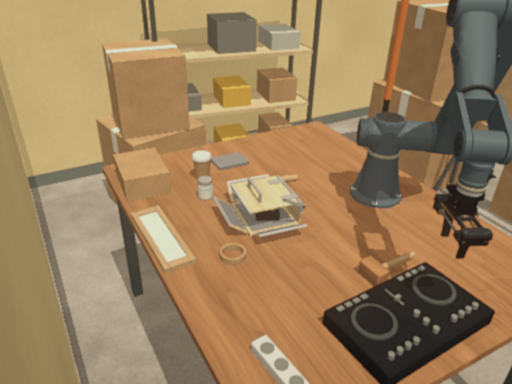

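View pics/top0.png

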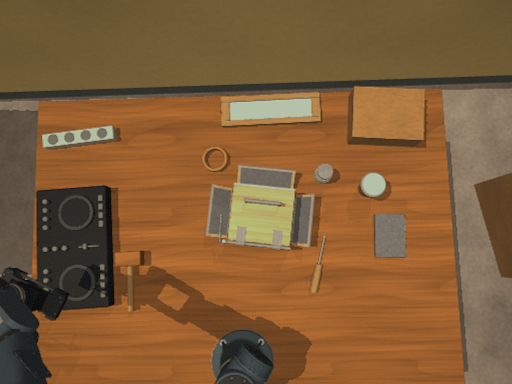

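View pics/wrist0.png

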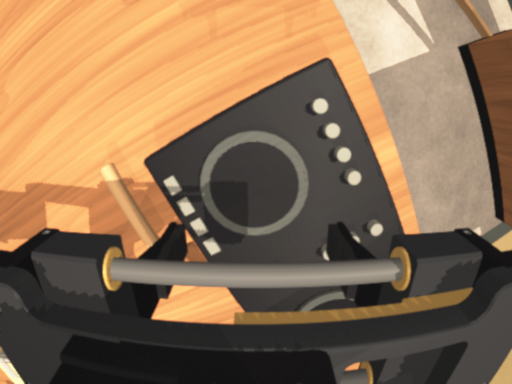

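The top view shows the case centred near (263,215), the robot base at (243,355), the tape at (215,158), the jar at (324,173) and the screwdriver at (318,265). I'll enlarge the case next.

Run:
```python
from h import *
c=load("top0"); im=c["img"][:,:,::-1]
cv2.imwrite("pics/top0z.png",cv2.resize(im[150:260,190:340],None,fx=5.3,fy=5.3,interpolation=cv2.INTER_CUBIC))
c=load("scene0"); im=c["img"][:,:,::-1]
cv2.imwrite("pics/scene0z.png",cv2.resize(im[140:270,180:340],None,fx=4.5,fy=4.5,interpolation=cv2.INTER_CUBIC))
P=cloud(load("top0"))
for n,(u,v) in dict(tablenear=(260,300),handle=(263,202),lidc=(262,220),tape=(205,158),jar=(324,170),leftwall=(215,215),farwall=(266,175),rightwall=(305,220)).items(): print(n,P[v,u].round(4))
```

```text
tablenear [ 0.2006 -0.0663 -0.0012]
handle [ 0.528  -0.0871  0.1474]
lidc [ 0.4729 -0.0818  0.1039]
tape [0.7115 0.121  0.0012]
jar [ 0.6383 -0.2964  0.0868]
leftwall [0.4982 0.0811 0.0496]
farwall [ 0.6332 -0.0993  0.0515]
rightwall [ 0.4719 -0.228   0.0607]
```

View pics/top0z.png

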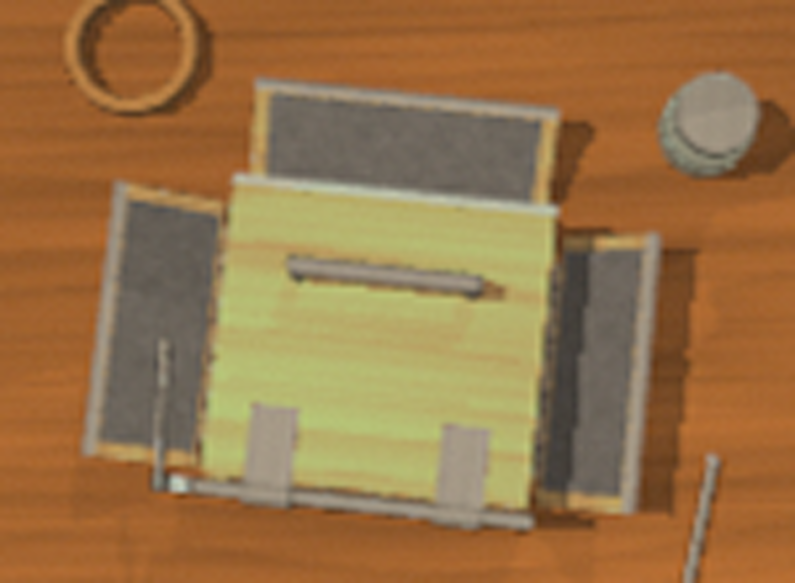

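View pics/scene0z.png

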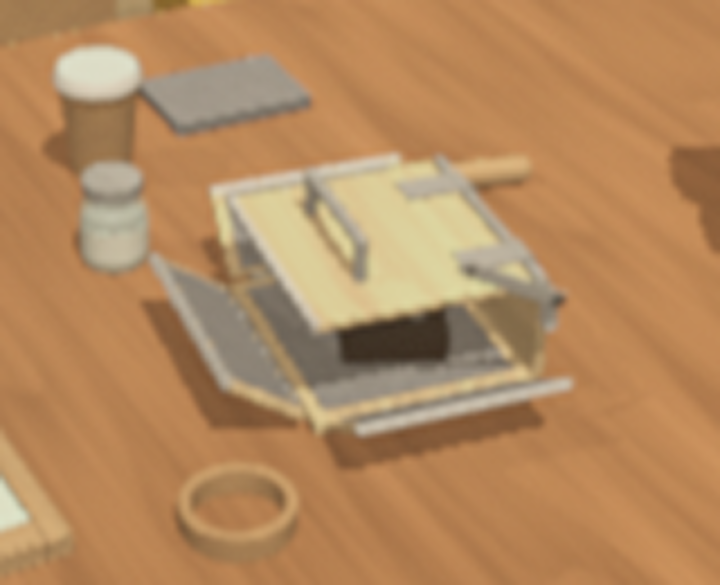

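The lid is shut, and all three walls lean outward with grey inner faces. In the top crop the stay runs from (160,487) to (163,343). Now I'll fit the case pose.

```bash
cat >> h.py <<'E'
def ray(c,u,v,z):
    K=c["camera_matrix"]; M=R.from_quat(c["attitude"]).as_matrix()
    d=M@np.array([(u-K[0,2])/K[0,0],-(v-K[1,2])/K[1,1],-1]); o=c["position"]
    return o+d*(z-o[2])/d[2]
E
python3 - <<'E'
from h import *
c=load("top0"); P=cloud(c)
z=lambda x,y:(190+x/5.3-.5+.5/5.3,150+y/5.3-.5+.5/5.3)
C=[ray(c,*z(*p),.104) for p in [(235,180),(555,213),(530,522),(201,477)]]
for p in C: print(p.round(4))
for i in range(4): print(np.linalg.norm(C[i]-C[(i+1)%4]).round(4))
m=(P[...,2]>.098)&(P[...,2]<.111); m[:150]=0;m[260:]=0;m[:,:190]=0;m[:,340:]=0
pts=P[m][:,:2].astype(np.float32); r=cv2.minAreaRect(pts*1000); print(r,cv2.boxPoints(r),m.sum())
# handle
for p in [(290,268),(483,285)]: print("h",ray(c,*z(*p),.146).round(4))
# wall edges vs depth
for n,ps in dict(left=[(121,185),(92,450)],far=[(258,82),(558,113)],right=[(656,235),(630,512)]).items():
  for p in ps:
    u,v=z(*p); q=P[int(v)-2:int(v)+3,int(u)-2:int(u)+3]; print(n,q[...,2].max().round(4),ray(c,u,v,q[...,2].max()).round(4))
for p in [(163,345),(160,430),(160,485)]:
    u,v=z(*p); q=P[int(v)-1:int(v)+3,int(u)-1:int(u)+3]; print("stay",q[...,2].round(3).tolist(),ray(c,u,v,q[...,2].max()).round(4))
E
```

```text
[0.5979 0.0092 0.104 ]
[ 0.571  -0.1924  0.104 ]
[ 0.3781 -0.17    0.104 ]
[0.4111 0.0339 0.104 ]
0.2033
0.1942
0.2066
0.1885
((487.78076171875, -63.8505859375), (236.1903533935547, 206.5659942626953), 82.37879943847656) [[ 369.74796  -167.20486 ]
 [ 574.48926  -194.60028 ]
 [ 605.8136     39.503693]
 [ 401.07227    66.89911 ]] 3530
h [ 0.5358 -0.0267  0.146 ]
h [ 0.5221 -0.1441  0.146 ]
left 0.0621 [0.6034 0.0871 0.0621]
left 0.0622 [0.4311 0.108  0.0622]
far 0.0665 [ 0.6683 -0.0042  0.0665]
far 0.0634 [ 0.6424 -0.1995  0.0634]
right 0.0765 [ 0.5587 -0.2583  0.0765]
right 0.0794 [ 0.3828 -0.2345  0.0794]
stay [[0.037, 0.153, 0.151, 0.029], [0.043, 0.157, 0.148, 0.039], [0.038, 0.15, 0.145, 0.031], [0.038, 0.154, 0.148, 0.028]] [0.4898 0.0505 0.1573]
stay [[0.038, 0.131, 0.13, 0.031], [0.038, 0.127, 0.128, 0.032], [0.037, 0.126, 0.126, 0.027], [0.036, 0.123, 0.122, 0.032]] [0.4398 0.0561 0.131 ]
stay [[0.109, 0.102, 0.103, 0.102], [0.11, 0.105, 0.106, 0.103], [0.106, 0.109, 0.102, 0.097], [0.004, -0.004, -0.003, -0.004]] [0.4066 0.0589 0.1102]
```

```bash
cat >> h.py <<'E'
psi=np.deg2rad(-7.4); O=np.array([.486,-.0793,0.])
RC=R.from_euler('z',psi).as_matrix()
def c2w(p): return O+RC@np.array(p,float)
def w2c(P): return (np.asarray(P)-O)@RC
def togo(target,ydir=None):
    "shift in tool axes (mm) to world target"
    o=robot.get_obs(); M=R.from_quat(o["tool_rot"]).as_matrix()
    print("tool x,y,z",M.T.round(3).tolist()); print("dmm",(M.T@(np.array(target)-o["position"])*1000).round(1))
E
python3 - <<'E'
from h import *
P=w2c(cloud(load("top0")))
m=(P[...,0]>-.1)&(P[...,0]<.02)&(abs(P[...,1]-.128)<.012)&(P[...,2]>.09)&(P[...,2]<.2)
q=P[m]; q=q[q[:,0].argsort()]; print(len(q)); print((q*1000).round(0).tolist())
k=(q[:,0]>-.08); print(np.polyfit(q[k,0],q[k,2],1), np.arctan(np.polyfit(q[k,0],q[k,2],1)[0]))
# lid edges in case frame
m=(P[...,2]>.098)&(P[...,2]<.111)&(abs(P[...,0])<.15)&(abs(P[...,1])<.118)
print(np.percentile(P[m],[1,99],axis=0).round(4))
m=(P[...,2]>.125)&(abs(P[...,0]-.05)<.04)&(abs(P[...,1])<.08); q=P[m]
print("handle",q.mean(0),np.percentile(q,[2,98],axis=0), np.polyfit(q[:,1],q[:,0],1))
togo(c2w([.085,.210,.185]))
E
```

```text
64
[[-100.0, 129.0, 109.0], [-99.0, 127.0, 102.0], [-99.0, 124.0, 97.0], [-99.0, 120.0, 100.0], [-98.0, 116.0, 106.0], [-97.0, 133.0, 110.0], [-96.0, 130.0, 105.0], [-96.0, 127.0, 106.0], [-96.0, 124.0, 103.0], [-95.0, 121.0, 100.0], [-95.0, 117.0, 103.0], [-94.0, 133.0, 109.0], [-93.0, 131.0, 102.0], [-93.0, 127.0, 103.0], [-92.0, 124.0, 102.0], [-92.0, 121.0, 105.0], [-92.0, 118.0, 101.0], [-90.0, 134.0, 106.0], [-90.0, 130.0, 110.0], [-90.0, 128.0, 102.0], [-86.0, 129.0, 99.0], [-84.0, 130.0, 117.0], [-83.0, 129.0, 102.0], [-80.0, 130.0, 118.0], [-80.0, 128.0, 107.0], [-77.0, 130.0, 120.0], [-77.0, 128.0, 112.0], [-74.0, 131.0, 122.0], [-73.0, 128.0, 117.0], [-71.0, 131.0, 125.0], [-70.0, 129.0, 115.0], [-67.0, 131.0, 123.0], [-67.0, 128.0, 122.0], [-64.0, 131.0, 126.0], [-64.0, 128.0, 126.0], [-61.0, 132.0, 127.0], [-61.0, 128.0, 128.0], [-58.0, 131.0, 131.0], [-58.0, 128.0, 130.0], [-55.0, 131.0, 136.0], [-54.0, 129.0, 130.0], [-52.0, 132.0, 133.0], [-51.0, 128.0, 138.0], [-48.0, 132.0, 136.0], [-48.0, 129.0, 133.0], [-45.0, 129.0, 139.0], [-42.0, 129.0, 142.0], [-35.0, 130.0, 140.0], [-32.0, 130.0, 139.0], [-29.0, 130.0, 145.0], [-26.0, 130.0, 151.0], [-25.0, 128.0, 138.0], [-23.0, 130.0, 149.0], [-22.0, 128.0, 142.0], [-20.0, 130.0, 154.0], [-19.0, 128.0, 139.0], [-17.0, 130.0, 154.0], [-16.0, 128.0, 148.0], [-14.0, 131.0, 150.0], [-13.0, 128.0, 145.0], [-11.0, 131.0, 157.0], [-10.0, 129.0, 148.0], [-7.0, 131.0, 153.0], [-7.0, 128.0, 151.0]]
[0.51195485 0.15789842] 0.4731656891745293
[[-0.0997 -0.0988  0.0987]
 [ 0.1006  0.1031  0.1104]]
handle [0.04380775 0.00171476 0.14408184] [[ 0.03837255 -0.05440838  0.13852652]
 [ 0.0496532   0.05812194  0.14978812]] [0.00033727 0.04380717]
tool x,y,z [[-0.9, 0.436, 0.0], [0.436, 0.9, -0.002], [-0.001, -0.001, -1.0]]
dmm [-486.4 -257.9   -0.5]
```

```bash
sed -i 's/O=np.array(\[.486,-.0793,0.\])/O=np.array([.4875,-.078,0.])/' h.py; python3 -m inch '[{"az":0.104,"dx":-41.7,"dy":-19.4,"gripper":0},{"az":0.104,"dx":-43.5,"dy":-15,"gripper":0},{"az":0.104,"dx":-44.8,"dy":-10.3,"gripper":0},{"az":0.104,"dx":-45.7,"dy":-5.6,"gripper":0},{"az":0.104,"dx":-46,"dy":-0.8,"gripper":0},{"az":0.104,"dx":-45.8,"dy":4,"gripper":0},{"az":0.104,"dx":-45.2,"dy":8.8,"gripper":0},{"az":0.104,"dx":-44,"dy":13.4,"gripper":0}]' 20
python3 - <<'E'
from h import *
st(); togo(c2w([.085,.210,.185]))
E
```

```text
{'time': 0.15, 'q': [0.941, 0.528, 1.434, -0.0, 1.181, -0.179], 'joint_velocities': [-0.002, -0.003, -0.003, 0.001, -0.001, -0.001], 'joint_torque': [0.001, -44.043, -17.684, 0.063, 0.055, -0.0], 'position': [0.272, 0.562, 0.184], 'tool_rot': [0.223, 0.975, -0.001, -0.0], 'ft_force': [-1.078, -0.857, 0.034], 'moment': [-0.047, 0.009, 0.03], 'grip_width': 0.087}
tool x,y,z [[-0.9, 0.436, 0.0], [0.436, 0.9, -0.002], [-0.001, -0.001, -1.0]]
dmm [-487.2 -256.1   -0.5]invalid input
```

```bash
python3 -m inch '[{"ax":0,"ay":0,"az":0.104,"dx":-41.7,"dy":-19.4,"dz":0,"gripper":0},{"ax":0,"ay":0,"az":0.104,"dx":-43.5,"dy":-15,"dz":0,"gripper":0},{"ax":0,"ay":0,"az":0.104,"dx":-44.8,"dy":-10.3,"dz":0,"gripper":0},{"ax":0,"ay":0,"az":0.104,"dx":-45.7,"dy":-5.6,"dz":0,"gripper":0},{"ax":0,"ay":0,"az":0.104,"dx":-46,"dy":-0.8,"dz":0,"gripper":0},{"ax":0,"ay":0,"az":0.104,"dx":-45.8,"dy":4,"dz":0,"gripper":0},{"ax":0,"ay":0,"az":0.104,"dx":-45.2,"dy":8.8,"dz":0,"gripper":0},{"ax":0,"ay":0,"az":0.104,"dx":-44,"dy":13.4,"dz":0,"gripper":0}]' 20
python3 - <<'E'
from h import *
st(); togo(c2w([.085,.210,.185]))
E
```

```text
time: 0.95
position: [0.5062, 0.2762, 0.1848]
tool_rot: [0.6, 0.8, -0.0, -0.0]
ft_force: [-0.1, 0.7, 0.7]
grip_width: 0.0311
{'time': 0.95, 'q': [0.306, 0.463, 1.556, 0.0, 1.123, 0.022], 'joint_velocities': [-0.769, 0.099, -0.182, 0.004, 0.072, 0.267], 'joint_torque': [2.581, -41.351, -15.759, -0.011, 0.135, -0.19], 'position': [0.506, 0.276, 0.185], 'tool_rot': [0.6, 0.8, -0.0, -0.0], 'ft_force': [-0.084, 0.663, 0.705], 'moment': [-0.034, -0.031, 0.036], 'grip_width': 0.031}
tool x,y,z [[-0.28, 0.96, 0.0], [0.96, 0.28, -0.0], [-0.0, 0.0, -1.0]]
dmm [-176.6   45.    -0.3]
```

```bash
python3 -m inch '[{"ax":0,"ay":0,"az":0.104,"dx":-43.4,"dy":13.5,"dz":0,"gripper":0},{"ax":0,"ay":0,"az":0.104,"dx":-41.8,"dy":18,"dz":0,"gripper":0},{"ax":0,"ay":0,"az":0.104,"dx":-39.7,"dy":22.3,"dz":0,"gripper":0},{"ax":0,"ay":0,"az":0.101,"dx":-37.1,"dy":26.3,"dz":0,"gripper":0},{"ax":0,"ay":0,"az":0,"dx":0,"dy":0,"dz":35,"gripper":0}]' 20
python3 - <<'E'
from h import *
snap("wrist","w1",s=1.5)
togo(c2w([.085,.210,.05]))
E
```

```text
time: 1.45
position: [0.6158, 0.1214, 0.1541]
tool_rot: [0.752, 0.659, 0.005, 0.006]
ft_force: [0.9, 1.7, 0.1]
grip_width: 0.0007
tool x,y,z [[0.13, 0.992, -0.001], [0.992, -0.13, -0.004], [-0.004, -0.001, -1.0]]
dmm [-5.  -6.9 95.2]
```

View pics/w1.png

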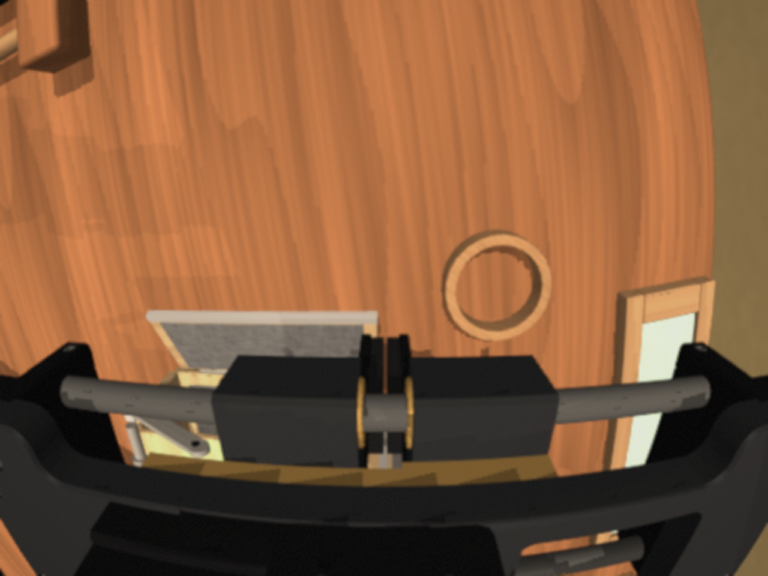

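The tape is at (497,285) in the wrist view. The left wall's free edge runs from (150,316) to (376,316), and the fingers are outside it near its far end. I'll descend, tilt slightly away from the stay, and push.

```bash
python3 -m inch '[{"ax":0.1,"ay":0,"az":0,"dx":0,"dy":-4,"dz":40,"gripper":0},{"ax":0.1,"ay":0,"az":0,"dx":0,"dy":4,"dz":40,"gripper":0},{"ax":0,"ay":0,"az":0,"dx":0,"dy":2,"dz":18,"gripper":0},{"ax":0,"ay":0,"az":0,"dx":-10,"dy":0,"dz":0,"gripper":0},{"ax":0,"ay":0,"az":0,"dx":-15,"dy":0,"dz":0,"gripper":0}]' 20
python3 - <<'E'
from h import *
o=robot.get_obs();print(w2c(o["position"]).round(4),o["ft_force"])
togo(c2w([.085,.12,.08]))
snap("scene","s1",crop=(180,140,340,270),s=4.5)
E
```

```text
time: 2.0
position: [0.5973, 0.103, 0.0519]
tool_rot: [0.745, 0.659, -0.067, -0.075]
ft_force: [0.3, -0.4, 0.3]
grip_width: 0.0006
[0.0856 0.1936 0.0519] [ 0.34208513 -0.39329057  0.26115591]
tool x,y,z [[0.122, 0.992, -0.0], [0.972, -0.12, -0.2], [-0.199, 0.024, -0.98]]
dmm [-73.6  -6.7 -27.3]
```

View pics/s1.png

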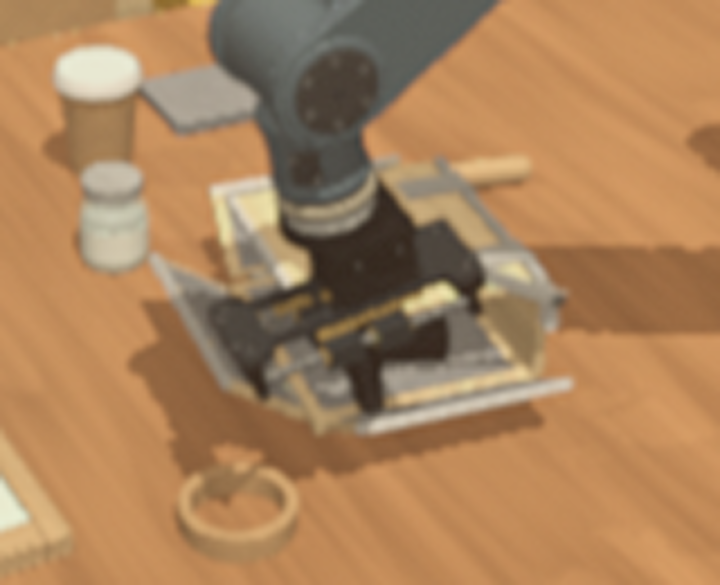

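Run:
```python
from h import *
c=load("s1")
def proj(p):
    K=c["camera_matrix"];M=R.from_quat(c["attitude"]).as_matrix();q=M.T@(np.array(p)-c["position"])
    u=K[0,0]*q[0]/-q[2]+K[0,2];v=-K[1,1]*q[1]/-q[2]+K[1,2]; return ((u-180)*4.5,(v-140)*4.5)
print("tcp",proj([.5973,.103,.0519]))
for y,z in [(.179,.062),(.170,.07),(.185,.055)]: print(y,proj(c2w([.094,y,z])),proj(c2w([-.086,y,z])))
P=w2c(cloud(c))
m=(P[...,1]>.14)&(P[...,1]<.22)&(P[...,2]>.03)&(P[...,0]>-.09)&(P[...,0]<.06)
q=P[m];
for x in np.arange(-.08,.06,.02):
    k=abs(q[:,0]-x)<.01; print(x.round(2),(q[k]*1000).round(0)[q[k][:,2].argsort()][-3:].tolist())
```

```text
tcp (np.float64(373.42315423830723), np.float64(441.8875797737736))
0.179 (np.float64(356.1210055419133), np.float64(422.3837569552104)) (np.float64(569.1544518424446), np.float64(375.05425633807147))
0.17 (np.float64(351.93912385571963), np.float64(407.1310574239468)) (np.float64(564.7411791512641), np.float64(360.4365749417286))
0.185 (np.float64(358.85660688334184), np.float64(434.3496707765604)) (np.float64(571.9297904679017), np.float64(386.55675031351666))
-0.08 [[-90.0, 172.0, 751.0], [-88.0, 146.0, 752.0], [-90.0, 148.0, 752.0]]
-0.06 [[-68.0, 145.0, 742.0], [-69.0, 149.0, 743.0], [-69.0, 148.0, 745.0]]
-0.04 [[-49.0, 172.0, 687.0], [-48.0, 150.0, 688.0], [-48.0, 156.0, 689.0]]
-0.02 [[-29.0, 164.0, 648.0], [-29.0, 176.0, 648.0], [-29.0, 170.0, 649.0]]
0.0 [[-8.0, 180.0, 614.0], [-7.0, 163.0, 615.0], [-10.0, 176.0, 616.0]]
0.02 [[12.0, 188.0, 581.0], [10.0, 157.0, 583.0], [11.0, 178.0, 584.0]]
0.04 [[30.0, 170.0, 548.0], [30.0, 164.0, 549.0], [31.0, 178.0, 550.0]]
0.06 [[53.0, 175.0, 522.0], [52.0, 186.0, 523.0], [52.0, 180.0, 523.0]]
```

Run:
```python
from h import *
c=load("s1"); im=c["img"][:,:,::-1][195:255,220:310]
cv2.imwrite("pics/s1z.png",cv2.resize(im,None,fx=8,fy=8,interpolation=cv2.INTER_NEAREST))
snap("top","t1",crop=(190,150,340,260),s=5.3)
```

```text
(no output)
```

View pics/s1z.png

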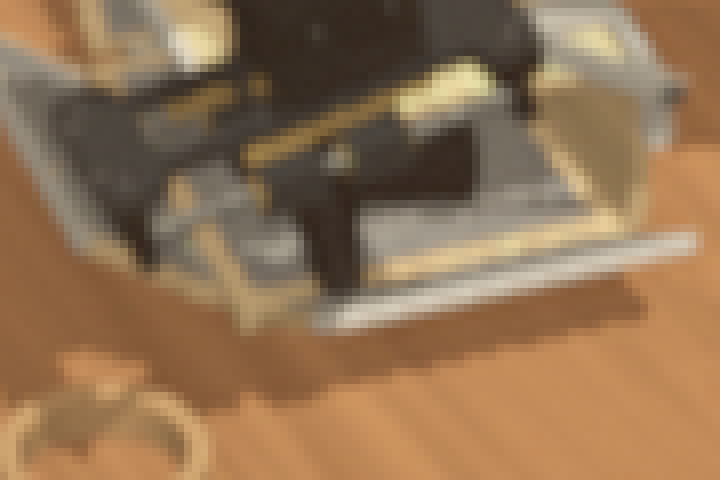

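View pics/t1.png

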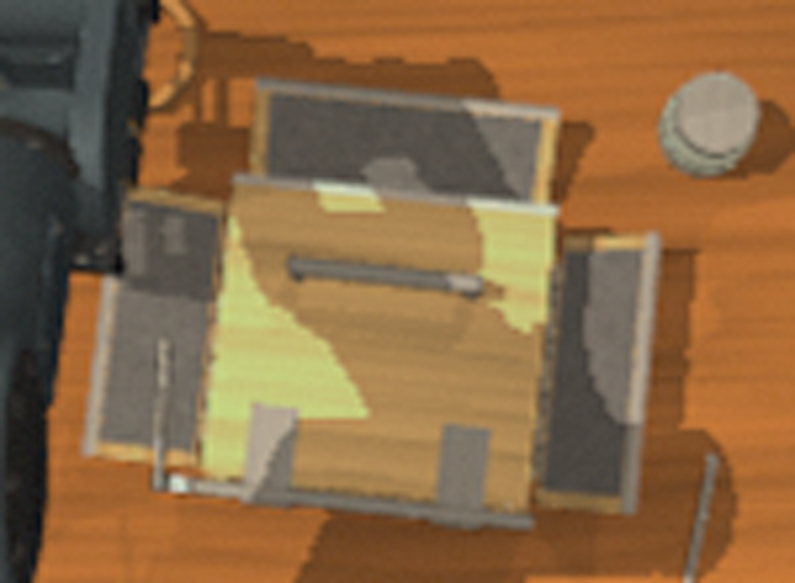

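Run:
```python
from h import *
c=load("s1");P=w2c(cloud(c)); d=c["depth"]
for v in range(218,242): print(v,[(P[v,u]*1000).round(0).astype(int).tolist() for u in (259,261,262,264,267)])
```

```text
218 [[120, 233, 170], [98, 199, 141], [96, 203, 144], [92, 210, 148], [11, 54, 25]]
219 [[118, 229, 162], [99, 202, 140], [98, 209, 144], [88, 202, 138], [10, 53, 20]]
220 [[106, 202, 138], [98, 200, 134], [95, 201, 134], [86, 197, 130], [9, 51, 14]]
221 [[107, 205, 136], [99, 202, 132], [94, 199, 129], [89, 204, 131], [13, 61, 17]]
222 [[108, 206, 133], [98, 201, 127], [95, 203, 128], [87, 199, 123], [17, 69, 19]]
223 [[105, 201, 125], [97, 199, 121], [95, 203, 124], [89, 204, 123], [17, 69, 14]]
224 [[104, 199, 119], [95, 195, 114], [94, 200, 118], [89, 206, 120], [24, 85, 22]]
225 [[106, 203, 118], [100, 206, 119], [94, 201, 114], [88, 204, 115], [23, 84, 17]]
226 [[105, 202, 114], [96, 198, 109], [94, 201, 110], [86, 199, 107], [24, 87, 15]]
227 [[105, 202, 109], [100, 206, 111], [94, 201, 106], [89, 206, 108], [27, 92, 14]]
228 [[105, 201, 105], [99, 204, 105], [96, 205, 105], [87, 202, 100], [28, 95, 12]]
229 [[100, 191, 92], [96, 198, 96], [95, 205, 101], [88, 204, 98], [32, 105, 16]]
230 [[60, 98, 13], [97, 199, 93], [93, 201, 93], [47, 112, 20], [45, 134, 35]]
231 [[62, 103, 13], [97, 201, 90], [62, 128, 30], [60, 142, 40], [57, 160, 51]]
232 [[76, 136, 35], [76, 152, 46], [73, 156, 48], [73, 171, 59], [67, 183, 65]]
233 [[87, 161, 51], [84, 171, 57], [84, 181, 65], [76, 180, 62], [68, 185, 63]]
234 [[95, 180, 63], [89, 183, 63], [84, 181, 61], [77, 181, 59], [36, 117, 2]]
235 [[96, 184, 61], [88, 182, 57], [55, 114, 1], [48, 117, 1], [41, 127, 6]]
236 [[70, 122, 6], [62, 121, 3], [60, 127, 7], [51, 123, 2], [40, 125, 1]]
237 [[73, 130, 8], [61, 120, -2], [64, 135, 9], [53, 129, 2], [43, 133, 3]]
238 [[74, 132, 5], [67, 135, 5], [62, 132, 2], [54, 132, 0], [46, 139, 3]]
239 [[76, 137, 5], [65, 131, -3], [67, 143, 7], [58, 141, 3], [50, 148, 6]]
240 [[77, 140, 3], [70, 141, 2], [66, 141, 1], [61, 147, 4], [48, 146, -1]]
241 [[79, 145, 2], [74, 150, 5], [69, 149, 3], [63, 152, 3], [52, 154, 2]]
```

Run:
```python
from h import *
c=snap("scene","s2",crop=(220,195,310,255),s=8)
P=cloud(c); o=robot.get_obs(); print(o["position"],o["time"])
P=w2c(P)
for v in range(226,240): print(v,[(P[v,u]*1000).round(0).astype(int).tolist() for u in (259,261,262,264)])
P=cloud(load("scene0")); m=(abs(P[...,0]-.272)<.07)&(abs(P[...,1]-.562)<.07)&(P[...,2]>.06)
q=P[m]; print((q[q[:,2].argsort()][:15]*1000).round(0))
```

```text
[0.59912797 0.10155362 0.05409147] 2.15
226 [[105, 201, 112], [96, 198, 108], [93, 199, 108], [34, 82, 14]]
227 [[104, 200, 107], [97, 200, 106], [95, 203, 108], [86, 199, 102]]
228 [[104, 200, 103], [97, 201, 103], [93, 198, 99], [87, 203, 102]]
229 [[103, 198, 98], [97, 200, 98], [93, 200, 97], [88, 204, 98]]
230 [[103, 198, 94], [97, 201, 95], [52, 105, 16], [46, 110, 18]]
231 [[63, 104, 13], [63, 121, 26], [63, 132, 34], [59, 140, 38]]
232 [[79, 143, 41], [75, 150, 45], [72, 152, 45], [73, 171, 59]]
233 [[86, 160, 50], [84, 173, 59], [84, 181, 65], [77, 181, 63]]
234 [[94, 177, 60], [89, 182, 62], [83, 179, 59], [78, 183, 60]]
235 [[96, 184, 61], [89, 183, 59], [55, 116, 2], [47, 115, 0]]
236 [[68, 117, 2], [59, 115, -2], [58, 123, 3], [52, 126, 4]]
237 [[71, 125, 4], [62, 123, 0], [60, 126, 1], [52, 126, 0]]
238 [[73, 131, 4], [65, 129, 1], [63, 133, 3], [57, 137, 4]]
239 [[74, 134, 2], [66, 133, -1], [65, 138, 3], [59, 143, 5]]
[[322. 599.  60.]
 [217. 619.  60.]
 [275. 615.  60.]
 [216. 628.  60.]
 [229. 608.  60.]
 [227. 613.  60.]
 [293. 631.  60.]
 [208. 523.  60.]
 [326. 496.  60.]
 [339. 611.  60.]
 [225. 615.  60.]
 [239. 602.  60.]
 [273. 620.  60.]
 [340. 545.  60.]
 [219. 599.  60.]]
```

View pics/s2.png

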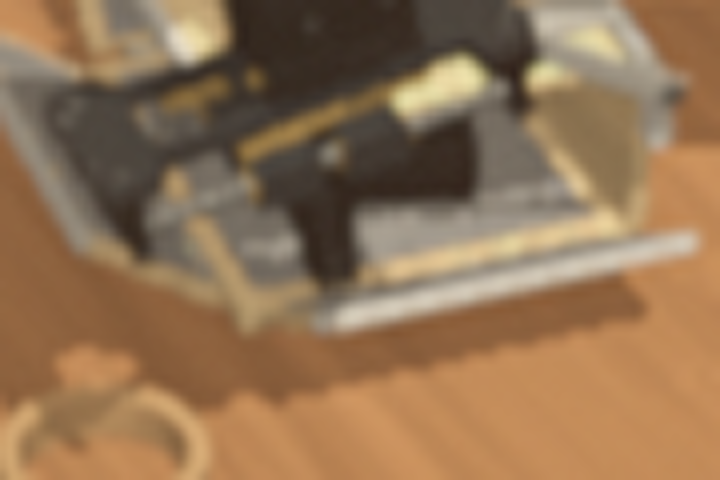

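Run:
```python
from h import *
c=load("scene0")
K=c["camera_matrix"];M=R.from_quat(c["attitude"]).as_matrix()
Mt=R.from_quat([.223,.975,-.001,0]).as_matrix(); T=np.array([.272,.562,.184])
im=c["img"][:,:,::-1][150:270,420:512].copy(); s=6
im=cv2.resize(im,None,fx=s,fy=s,interpolation=cv2.INTER_CUBIC)
for t in ([0,0,0],[0,.05,0],[0,-.05,0],[0,.05,-.04],[0,-.05,-.04],[0,0,-.07]):
    q=M.T@(T+Mt@np.array(t)-c["position"]); u=-K[0,0]*q[0]/q[2]+K[0,2];v=K[1,1]*q[1]/q[2]+K[1,2]
    print(t,u,v); cv2.circle(im,(int((u-420+.5)*s),int((v-150+.5)*s)),4,(0,0,255),-1)
cv2.imwrite("pics/s0f.png",im)
c=load("w1");im=cv2.resize(c["img"][:,:,::-1],None,fx=1.5,fy=1.5)
K=c["camera_matrix"];M=R.from_quat(c["attitude"]).as_matrix()
Mt=R.from_quat([.752,.659,.005,.006]).as_matrix(); T=np.array([.6158,.1214,.1541])
for t in ([0,0,0],[0,0,-.04],[0,0,-.019]):
    q=M.T@(T+Mt@np.array(t)-c["position"]); x=np.array([q[0],-q[1],-q[2]]); th=np.arctan2(np.hypot(x[0],x[1]),x[2]); r=th*K[0,0]; a=np.arctan2(x[1],x[0])
    u,v=K[0,2]+r*np.cos(a),K[1,2]+r*np.sin(a); print(t,u*1.5,v*1.5)
```

```text
[0, 0, 0] 447.50524225442064 257.26648514604386
[0, 0.05, 0] 455.2111922324493 269.3207992974343
[0, -0.05, 0] 440.29803636769986 245.99234968448633
[0, 0.05, -0.04] 459.06508755895584 257.8566944713411
[0, -0.05, -0.04] 443.65402078353816 234.90008469696056
[0, 0, -0.07] 453.87259615266476 237.2750937997555
[0, 0, 0] 383.2403890752883 323.2178943719826
[0, 0, -0.04] 383.0669039193197 360.5973181191126
[0, 0, -0.019] 383.16538730274715 339.2450153775859
```

View pics/s0f.png

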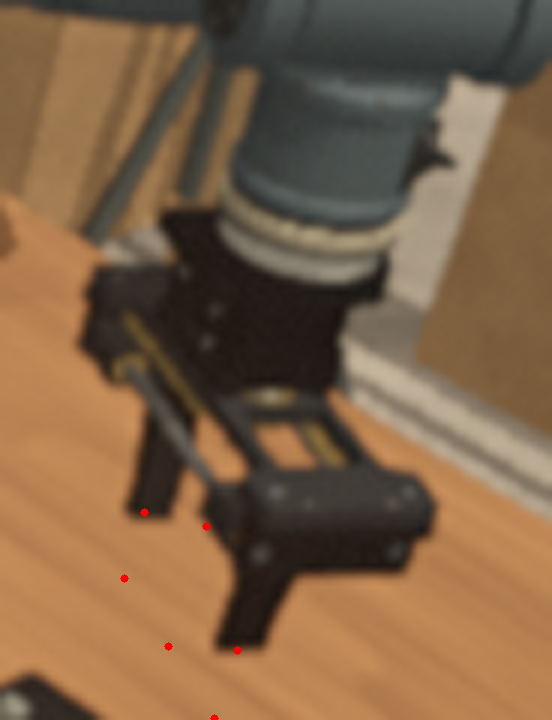

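```bash
cat >> h.py <<'E'
def fcloud(c):
    K=c["camera_matrix"];d=c["depth"];v,u=np.indices(d.shape)
    a=(u-K[0,2])/K[0,0];b=(v-K[1,2])/K[1,1];th=np.hypot(a,b)+1e-9
    t=np.tan(np.minimum(th,1.5)); p=np.stack([a/th*t*d,-b/th*t*d,-d],-1)
    return p@R.from_quat(c["attitude"]).as_matrix().T+c["position"]
E
python3 - <<'E'
from h import *
c=load("w1"); P=fcloud(c)
Mt=R.from_quat([.752,.659,.005,.006]).as_matrix(); T=np.array([.6158,.1214,.1541])
Q=(P-T)@Mt
for v in range(218,240,2): print(v,[(Q[v,u]*1000).round(0).astype(int).tolist() for u in (243,248,263,268)])
print("edge",[(w2c(P[v,180])*1000).round(0).tolist() for v in range(205,220,2)])
print("table",P[100,250],P[130,150])
E
```

```text
218 [[-44, -14, 102], [-44, -8, 102], [-66, 9, 155], [-66, 16, 156]]
220 [[-47, -14, 103], [-47, -9, 104], [-68, 9, 155], [-68, 16, 154]]
222 [[11, -7, -37], [-50, -9, 106], [-71, 9, 155], [11, 7, -38]]
224 [[11, -7, -41], [9, -4, -36], [9, 5, -37], [10, 7, -39]]
226 [[11, -7, -44], [9, -4, -39], [9, 4, -39], [11, 7, -43]]
228 [[11, -7, -46], [9, -4, -43], [9, 4, -42], [11, 7, -46]]
230 [[10, -7, -48], [9, -4, -45], [9, 4, -45], [11, 7, -49]]
232 [[11, -7, -51], [9, -4, -47], [9, 4, -48], [10, 7, -50]]
234 [[11, -7, -54], [9, -4, -49], [9, 4, -50], [10, 7, -53]]
236 [[10, -7, -55], [9, -4, -53], [9, 4, -52], [11, 7, -56]]
238 [[10, -6, -58], [9, -4, -55], [9, 4, -55], [11, 7, -58]]
edge [[6.0, 167.0, -0.0], [6.0, 164.0, -2.0], [21.0, 183.0, 57.0], [21.0, 181.0, 58.0], [21.0, 179.0, 58.0], [20.0, 176.0, 56.0], [20.0, 173.0, 56.0], [19.0, 170.0, 54.0]]
table [ 6.22488696e-01  2.03457276e-01 -5.00245028e-04] [ 0.49574364  0.1876976  -0.00091724]
```

Both cameras put the visible fingertip about 36 mm short of the reported TCP, and the wrist depth agrees. I'll treat the real tip as TCP − 36 mm along the tool z axis and lower further.

```bash
python3 -m inch '[{"ax":0,"ay":0,"az":0,"dx":2,"dy":-2,"dz":20,"gripper":0},{"ax":0,"ay":0,"az":0,"dx":0,"dy":0,"dz":18,"gripper":0},{"ax":0,"ay":0,"az":0,"dx":0,"dy":0,"dz":0,"gripper":0}]' 20
python3 - <<'E'
from h import *
o=robot.get_obs();print(w2c(o["position"]).round(4),o["ft_force"])
c=snap("scene","s3",crop=(220,195,310,255),s=8)
P=w2c(cloud(c))
for v in range(230,250,2): print(v,[(P[v,u]*1000).round(0).astype(int).tolist() for u in (259,261,262,264)])
E
```

```text
time: 2.45
position: [0.5873, 0.1061, 0.015]
tool_rot: [0.746, 0.658, -0.067, -0.076]
ft_force: [-0.6, -0.1, 0.2]
grip_width: 0.0004
[0.0752 0.1954 0.015 ] [-0.60582227 -0.08311493  0.20345816]
230 [[106, 204, 99], [100, 209, 100], [94, 202, 94], [87, 203, 93]]
232 [[78, 140, 38], [99, 206, 90], [96, 207, 90], [87, 203, 85]]
234 [[97, 185, 66], [100, 209, 84], [97, 210, 84], [85, 200, 74]]
236 [[67, 114, 0], [93, 193, 63], [95, 205, 72], [86, 201, 67]]
238 [[73, 130, 3], [66, 131, 2], [93, 202, 60], [88, 208, 64]]
240 [[77, 140, 3], [71, 143, 4], [66, 141, 1], [59, 143, 0]]
242 [[81, 149, 1], [74, 151, 1], [71, 153, 2], [66, 158, 4]]
244 [[87, 164, 5], [78, 162, 2], [76, 165, 3], [68, 165, 1]]
246 [[90, 171, 3], [82, 171, 1], [81, 178, 5], [72, 174, 0]]
248 [[93, 180, 2], [87, 183, 2], [87, 191, 8], [78, 188, 3]]
```

View pics/s3.png

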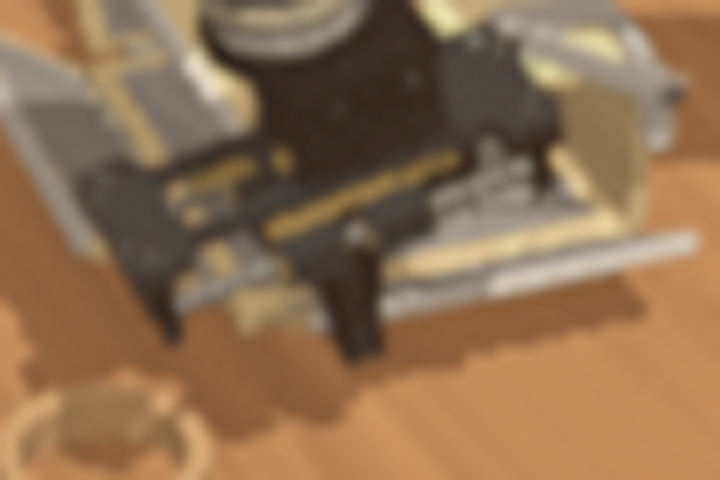

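The finger now hangs outside the wall edge, with its tip at (362,355) just past the strip. Pushing in.

```bash
python3 -m inch '[{"ax":0,"ay":0,"az":0,"dx":-11,"dy":-1,"dz":-5,"gripper":0},{"ax":0,"ay":0,"az":0,"dx":-11,"dy":-1,"dz":-5,"gripper":0},{"ax":0,"ay":0,"az":0,"dx":-11,"dy":-1,"dz":-5,"gripper":0},{"ax":0,"ay":0,"az":0,"dx":-11,"dy":-1,"dz":-5,"gripper":0},{"ax":0,"ay":0,"az":0,"dx":-10,"dy":-1,"dz":-5,"gripper":0},{"ax":0,"ay":0,"az":0,"dx":-6,"dy":0,"dz":0,"gripper":0}]' 20
python3 - <<'E'
from h import *
o=robot.get_obs();print(w2c(o["position"]).round(4),o["ft_force"])
c=snap("scene","s4",crop=(200,175,320,265),s=6)
E
```

```text
time: 3.1
position: [0.5828, 0.0449, 0.042]
tool_rot: [0.747, 0.658, -0.065, -0.074]
ft_force: [0.9, 2.4, 0.6]
grip_width: 0.0003
[0.0787 0.1342 0.042 ] [0.90746761 2.3718733  0.62201165]
```

View pics/s4.png

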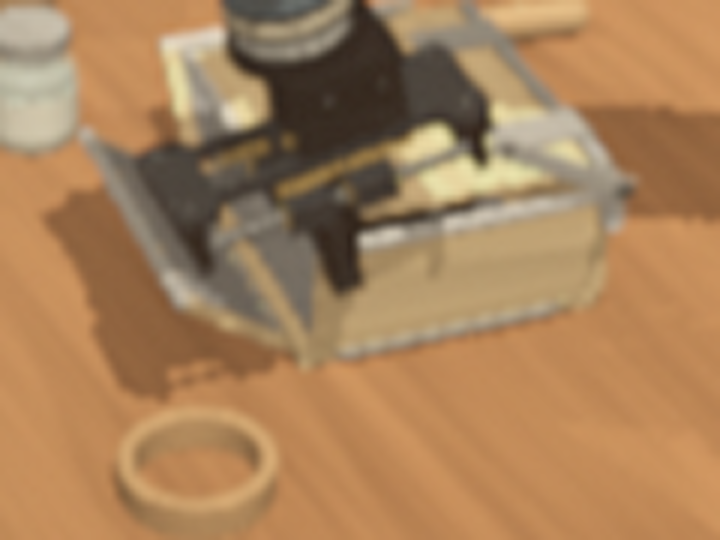

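The left wall is nearly upright at 2.4 N, and the gripper clears the stay tip at about (500,150). I'll press on gently to the stop.

```bash
python3 -m inch '[{"ax":0,"ay":0,"az":0,"dx":-4,"dy":0,"dz":0,"gripper":0},{"ax":0,"ay":0,"az":0,"dx":-4,"dy":0,"dz":0,"gripper":0},{"ax":0,"ay":0,"az":0,"dx":-3,"dy":0,"dz":0,"gripper":0},{"ax":0,"ay":0,"az":0,"dx":0,"dy":0,"dz":0,"gripper":0}]' 20
python3 - <<'E'
from h import *
o=robot.get_obs();print(w2c(o["position"]).round(4),o["ft_force"])
E
```

```text
time: 3.55
position: [0.5801, 0.0367, 0.04]
tool_rot: [0.747, 0.658, -0.065, -0.076]
ft_force: [0.8, 4.8, 0.7]
grip_width: 0.0003
[0.077  0.1256 0.04  ] [0.81385121 4.76665085 0.68506611]
```

```bash
python3 -m inch '[{"ax":0,"ay":0,"az":0,"dx":-2,"dy":0,"dz":0,"gripper":0},{"ax":0,"ay":0,"az":0,"dx":-2,"dy":0,"dz":0,"gripper":0},{"ax":0,"ay":0,"az":0,"dx":0,"dy":0,"dz":0,"gripper":0}]' 20
python3 - <<'E'
from h import *
o=robot.get_obs();print(w2c(o["position"]).round(4),o["ft_force"])
E
```

```text
time: 3.85
position: [0.5801, 0.0366, 0.04]
tool_rot: [0.747, 0.657, -0.063, -0.078]
ft_force: [2.1, 15.0, 0.2]
grip_width: 0.0005
[0.0771 0.1256 0.04  ] [ 2.13216321 15.02464787  0.17046907]
```

The left wall is at its stop: 15 N and no further motion. I'm backing off and going round to the far wall with the same tilt.

```bash
python3 -m inch '[{"ax":0,"ay":0,"az":0,"dx":15,"dy":0,"dz":0,"gripper":0},{"ax":0,"ay":0,"az":0,"dx":25,"dy":0,"dz":0,"gripper":0},{"ax":0,"ay":0,"az":0,"dx":5,"dy":37,"dz":-18,"gripper":0},{"ax":0,"ay":0,"az":0,"dx":0,"dy":37,"dz":-18,"gripper":0},{"ax":0,"ay":0,"az":0,"dx":-30,"dy":37,"dz":-17,"gripper":0},{"ax":0,"ay":0,"az":0,"dx":-45,"dy":0,"dz":0,"gripper":0},{"ax":0,"ay":0,"az":0,"dx":-48,"dy":0,"dz":0,"gripper":0},{"ax":0,"ay":0,"az":0,"dx":-48,"dy":0,"dz":0,"gripper":0}]' 20
python3 - <<'E'
from h import *
o=robot.get_obs();print(w2c(o["position"]).round(4),o["ft_force"]);togo(c2w([.198,0,.015]))
snap("scene","s5",crop=(180,140,340,260),s=5)
E
```

```text
time: 4.65
position: [0.6811, -0.1097, 0.0691]
tool_rot: [0.746, 0.659, -0.067, -0.075]
ft_force: [0.4, -0.6, 0.8]
grip_width: 0.0004
[ 0.1961 -0.0065  0.0691] [ 0.39794572 -0.61106892  0.80866426]
tool x,y,z [[0.123, 0.992, -0.001], [0.972, -0.121, -0.201], [-0.199, 0.023, -0.98]]
dmm [ 6.6 12.8 52.6]
```

View pics/s5.png

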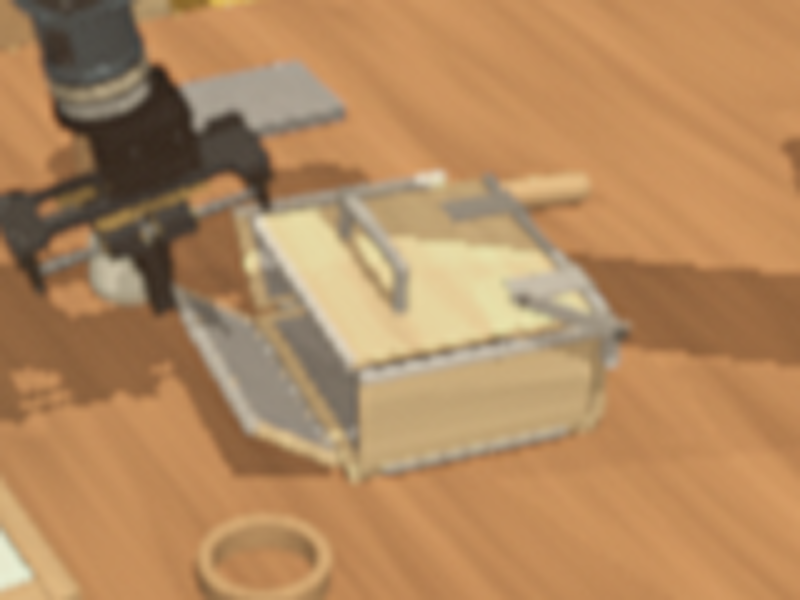

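Run:
```python
from h import *
c=load("s5");P=w2c(cloud(c))
for v in range(196,206,2): print(v,[(P[v,u]*1000).round(0).astype(int).tolist() for u in (208,210,212,214)])
```

```text
196 [[220, 4, 137], [210, -6, 128], [205, 4, 133], [168, -97, 65]]
198 [[171, -173, 12], [212, 2, 125], [207, 10, 129], [198, 2, 122]]
200 [[171, -173, 2], [582, 1316, 994], [204, -2, 113], [197, 1, 113]]
202 [[176, -157, 4], [170, -150, 6], [160, -155, 1], [154, -148, 4]]
204 [[179, -147, 1], [172, -143, 1], [165, -141, 1], [159, -133, 5]]
```

```bash
python3 -m inch '[{"ax":0,"ay":0,"az":0,"dx":6,"dy":7,"dz":26,"gripper":0},{"ax":0,"ay":0,"az":0,"dx":0,"dy":6,"dz":26,"gripper":0},{"ax":0,"ay":0,"az":0,"dx":0,"dy":-8,"dz":0,"gripper":0},{"ax":0,"ay":0,"az":0,"dx":0,"dy":-10.4,"dz":-1.1,"gripper":0},{"ax":0,"ay":0,"az":0,"dx":0,"dy":-10.4,"dz":-1.1,"gripper":0},{"ax":0,"ay":0,"az":0,"dx":0,"dy":-10.4,"dz":-1.1,"gripper":0},{"ax":0,"ay":0,"az":0,"dx":0,"dy":-10.4,"dz":-1.1,"gripper":0}]' 20
python3 - <<'E'
from h import *
o=robot.get_obs();print(w2c(o["position"]).round(4),o["ft_force"]);togo(c2w([.113,0,.043]))
snap("scene","s6",crop=(180,140,340,260),s=5)
E
```

```text
time: 5.4
position: [0.6483, -0.0979, 0.0361]
tool_rot: [0.747, 0.659, -0.058, -0.065]
ft_force: [14.9, 1.4, 13.5]
grip_width: 0.0007
[0.162  0.001  0.0361] [14.90105621  1.37886131 13.54952195]
tool x,y,z [[0.125, 0.992, -0.001], [0.977, -0.124, -0.174], [-0.172, 0.02, -0.985]]
dmm [ -0.8 -49.5   1.7]
```

View pics/s6.png

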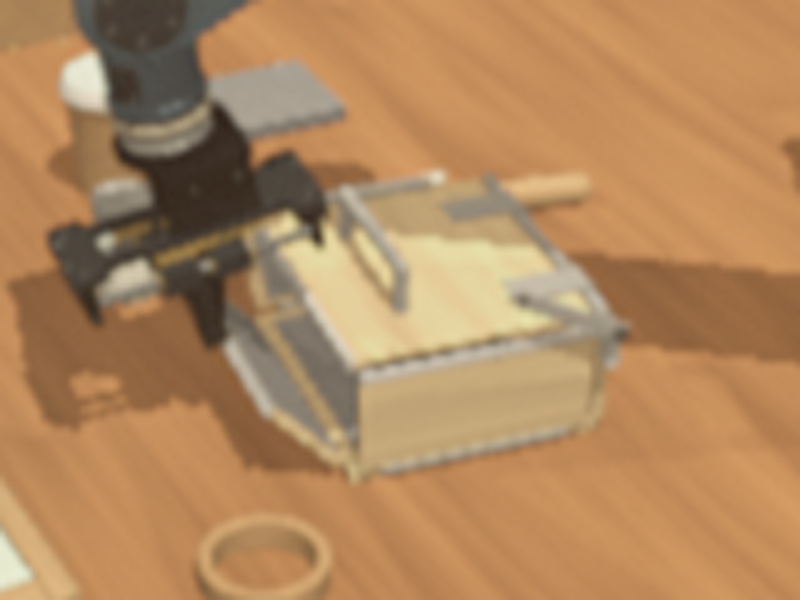

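Force is 15 N in x and 13 N in z: the edge is catching on the finger by friction, because the finger isn't rising with it. I'll back off a little, go lower, and follow the edge's arc.

```bash
python3 -m inch '[{"ax":0,"ay":0,"az":0,"dx":0,"dy":10,"dz":0,"gripper":0},{"ax":0,"ay":0,"az":0,"dx":0,"dy":10,"dz":8,"gripper":0},{"ax":0,"ay":0,"az":0,"dx":0,"dy":0,"dz":0,"gripper":0}]' 20
python3 - <<'E'
from h import *
o=robot.get_obs();print(w2c(o["position"]).round(4),o["ft_force"]);togo(c2w([.113,0,.043]))
c=snap("scene","s7",crop=(180,140,340,260),s=5)
snap("top","t7",crop=(190,150,340,260),s=5.3)
P=w2c(cloud(c))
m=(P[...,0]>.11)&(P[...,0]<.19)&(P[...,1]>.05)&(P[...,1]<.1)&(P[...,2]>.02)&(P[...,2]<.12)
q=P[m]*1000; print(q[q[:,0].argsort()][-8:].round(0).tolist())
print(np.arctan2(*np.polyfit(q[:,0],q[:,2],1)[:1],1))
E
```

```text
time: 5.75
position: [0.6549, -0.0985, 0.0177]
tool_rot: [0.746, 0.658, -0.067, -0.076]
ft_force: [-0.2, -0.2, -1.0]
grip_width: 0.0004
[0.1686 0.0012 0.0177] [-0.23335553 -0.17540388 -0.9826414 ]
tool x,y,z [[0.124, 0.992, -0.0], [0.972, -0.122, -0.201], [-0.199, 0.025, -0.98]]
dmm [ -1.  -59.6 -13.6]
[[163.0, 65.0, 73.0], [163.0, 54.0, 74.0], [163.0, 66.0, 78.0], [164.0, 100.0, 75.0], [164.0, 79.0, 74.0], [164.0, 79.0, 78.0], [165.0, 59.0, 74.0], [165.0, 92.0, 74.0]]
0.7805026225737746
```

View pics/s7.png

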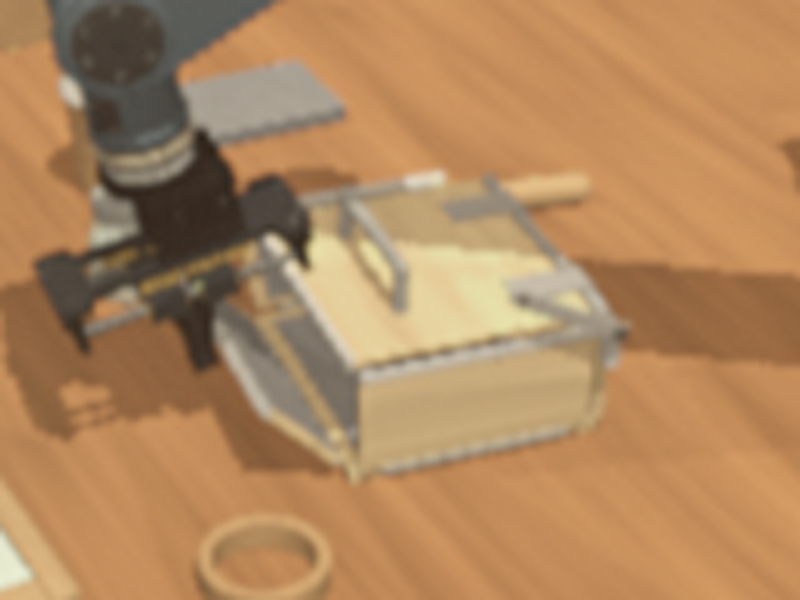

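View pics/t7.png

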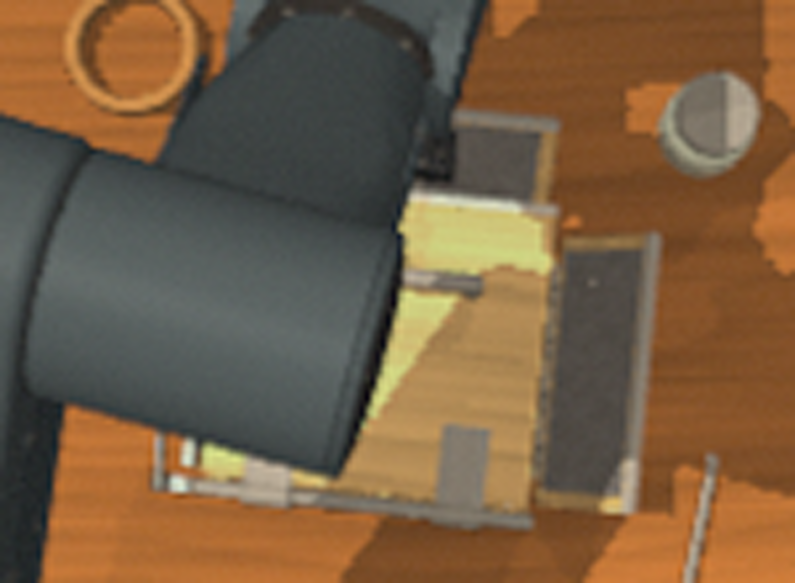

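The wall edge is at case x=164, z=76 (about 0.81 rad), and the fingers are free at 0 N. Pushing again, rising with the edge.

```bash
python3 -m inch '[{"ax":0,"ay":0,"az":0,"dx":0,"dy":-9.2,"dz":-5.3,"gripper":0},{"ax":0,"ay":0,"az":0,"dx":0,"dy":-9,"dz":-4.8,"gripper":0},{"ax":0,"ay":0,"az":0,"dx":0,"dy":-8.8,"dz":-3.5,"gripper":0},{"ax":0,"ay":0,"az":0,"dx":0,"dy":-8.4,"dz":-2,"gripper":0},{"ax":0,"ay":0,"az":0,"dx":0,"dy":-8.4,"dz":-1,"gripper":0}]' 20
python3 - <<'E'
from h import *
o=robot.get_obs();print(w2c(o["position"]).round(4),o["ft_force"]);togo(c2w([.113,0,.043]))
E
```

```text
time: 6.35
position: [0.6163, -0.0938, 0.045]
tool_rot: [0.746, 0.658, -0.065, -0.074]
ft_force: [2.4, -0.1, 0.4]
grip_width: 0.0006
[0.1297 0.001  0.045 ] [ 2.44261799 -0.09752889  0.37803904]
tool x,y,z [[0.125, 0.992, -0.0], [0.973, -0.122, -0.197], [-0.195, 0.025, -0.98]]
dmm [ -0.9 -16.    5.2]
```

Run:
```python
from h import *
c=snap("scene","s8",crop=(180,140,340,260),s=5)
P=w2c(cloud(c))*1000
m=(P[...,0]>10)&(P[...,0]<110)&(abs(P[...,1])<60)&(P[...,2]>108)&(c["img"].max(-1)<75)
q=P[m]; q=q[q[:,2].argsort()]; print(len(q),q[:25:2].round(0).tolist())
```

```text
33 [[70.0, 36.0, 178.0], [74.0, 16.0, 180.0], [75.0, 27.0, 186.0], [75.0, 37.0, 188.0], [75.0, 36.0, 195.0], [79.0, 38.0, 197.0], [81.0, 34.0, 199.0], [85.0, 34.0, 201.0], [77.0, 32.0, 202.0], [74.0, 35.0, 203.0], [108.0, 26.0, 204.0], [92.0, 32.0, 205.0], [105.0, 6.0, 205.0]]
```

View pics/s8.png

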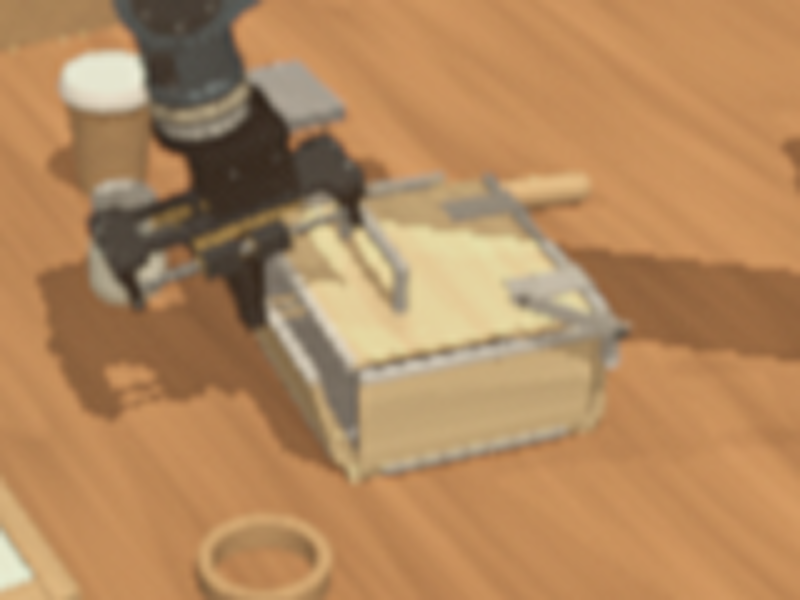

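The far wall is almost up. The lowest part of the gripper body, at z≈178 mm, clears the handle at 146 mm.

```bash
python3 -m inch '[{"ax":0,"ay":0,"az":0,"dx":0,"dy":-7.9,"dz":1.6,"gripper":0},{"ax":0,"ay":0,"az":0,"dx":0,"dy":-6,"dz":1.2,"gripper":0},{"ax":0,"ay":0,"az":0,"dx":0,"dy":-3,"dz":0.6,"gripper":0},{"ax":0,"ay":0,"az":0,"dx":0,"dy":0,"dz":0,"gripper":0}]' 20
python3 - <<'E'
from h import *
o=robot.get_obs();print(w2c(o["position"]).round(4),o["ft_force"]);togo(c2w([.113,0,.043]))
E
```

```text
time: 6.8
position: [0.5982, -0.0915, 0.0439]
tool_rot: [0.746, 0.658, -0.067, -0.076]
ft_force: [0.3, -0.3, -0.8]
grip_width: 0.0001
[0.1115 0.0008 0.0439] [ 0.2866617  -0.33251921 -0.752256  ]
tool x,y,z [[0.125, 0.992, 0.0], [0.972, -0.122, -0.2], [-0.199, 0.025, -0.98]]
dmm [-0.9  1.6  0.6]
```

```bash
python3 -m inch '[{"ax":0,"ay":0,"az":0,"dx":0,"dy":-3,"dz":0.6,"gripper":0},{"ax":0,"ay":0,"az":0,"dx":0,"dy":-3,"dz":0.6,"gripper":0},{"ax":0,"ay":0,"az":0,"dx":0,"dy":0,"dz":0,"gripper":0}]' 20
python3 - <<'E'
from h import *
o=robot.get_obs();print(w2c(o["position"]).round(4),o["ft_force"])
E
```

```text
time: 7.1
position: [0.5957, -0.0912, 0.0439]
tool_rot: [0.746, 0.658, -0.064, -0.073]
ft_force: [5.3, -0.1, -0.6]
grip_width: 0.0006
[0.109  0.0008 0.0439] [ 5.25175317 -0.07949393 -0.56351239]
```

```bash
python3 -m inch '[{"ax":0,"ay":0,"az":0,"dx":0,"dy":-2,"dz":0.4,"gripper":0},{"ax":0,"ay":0,"az":0,"dx":0,"dy":-2,"dz":0.4,"gripper":0},{"ax":0,"ay":0,"az":0,"dx":0,"dy":0,"dz":0,"gripper":0}]' 20
python3 - <<'E'
from h import *
o=robot.get_obs();print(w2c(o["position"]).round(4),o["ft_force"])
snap("scene","s9",crop=(180,140,340,260),s=5)
E
```

```text
time: 7.4
position: [0.5959, -0.0913, 0.044]
tool_rot: [0.747, 0.658, -0.061, -0.069]
ft_force: [11.3, 0.2, -4.2]
grip_width: 0.0006
[0.1092 0.0008 0.044 ] [11.29107396  0.2035009  -4.22727127]
```

View pics/s9.png

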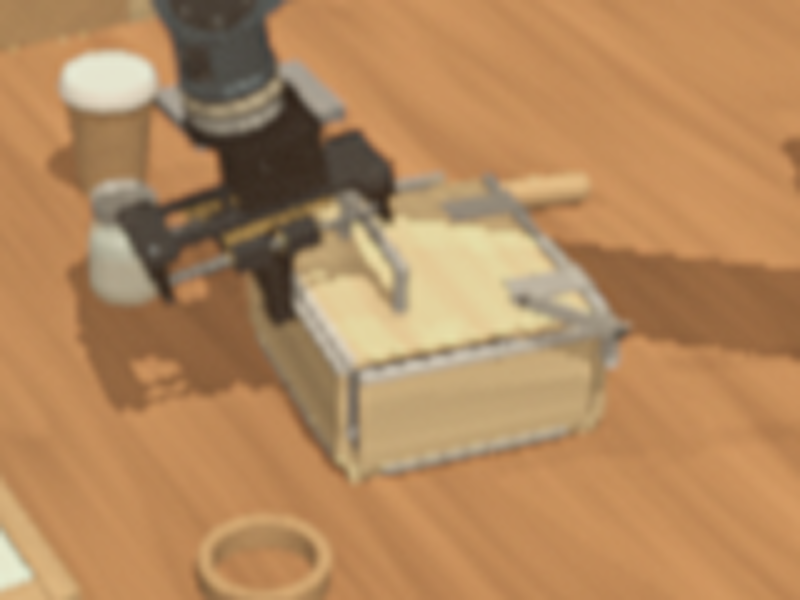

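The far wall is flush at its stop at 11 N and no longer moves. I'll retreat, rise, straighten the tool and cross to the right wall.

```bash
python3 -m inch '[{"ax":0,"ay":0,"az":0,"dx":0,"dy":18,"dz":-4,"gripper":0},{"ax":0,"ay":0,"az":0,"dx":0,"dy":-6,"dz":-32,"gripper":0},{"ax":0,"ay":0,"az":0,"dx":0,"dy":-6,"dz":-32,"gripper":0},{"ax":-0.1,"ay":0,"az":0,"dx":-41,"dy":-20,"dz":0,"gripper":0},{"ax":-0.1,"ay":0,"az":0,"dx":-41,"dy":-25,"dz":0,"gripper":0},{"ax":0,"ay":0,"az":0,"dx":-41,"dy":-26,"dz":0,"gripper":0},{"ax":0,"ay":0,"az":0,"dx":-41,"dy":-26,"dz":0,"gripper":0},{"ax":0,"ay":0,"az":0,"dx":-41,"dy":-26,"dz":0,"gripper":0}]' 20
python3 - <<'E'
from h import *
o=robot.get_obs();print(w2c(o["position"]).round(4),o["ft_force"]);togo(c2w([0,-.205,.017]))
snap("scene","s10",crop=(180,140,340,260),s=5)
c=snap("wrist","w10",s=1.5);
snap("top","t10",crop=(190,150,340,260),s=5.3)
E
```

```text
time: 8.25
position: [0.4586, -0.281, 0.1157]
tool_rot: [0.75, 0.662, -0.0, -0.001]
ft_force: [1.1, -1.1, -0.1]
grip_width: 0.0003
[-0.0025 -0.205   0.1157] [ 1.0643564  -1.12868956 -0.09083265]
tool x,y,z [[0.124, 0.992, 0.001], [0.992, -0.124, -0.002], [-0.002, 0.002, -1.0]]
dmm [-0.1  2.8 98.7]
```

View pics/s10.png

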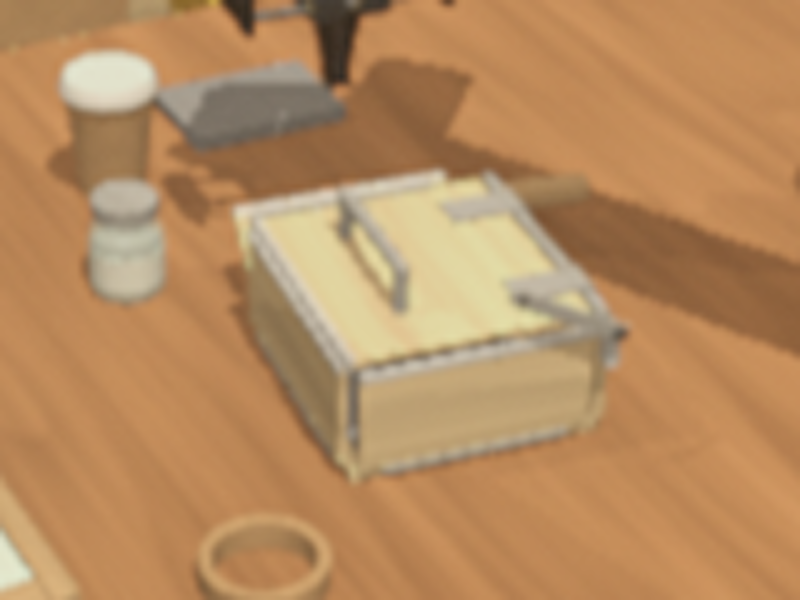

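View pics/w10.png

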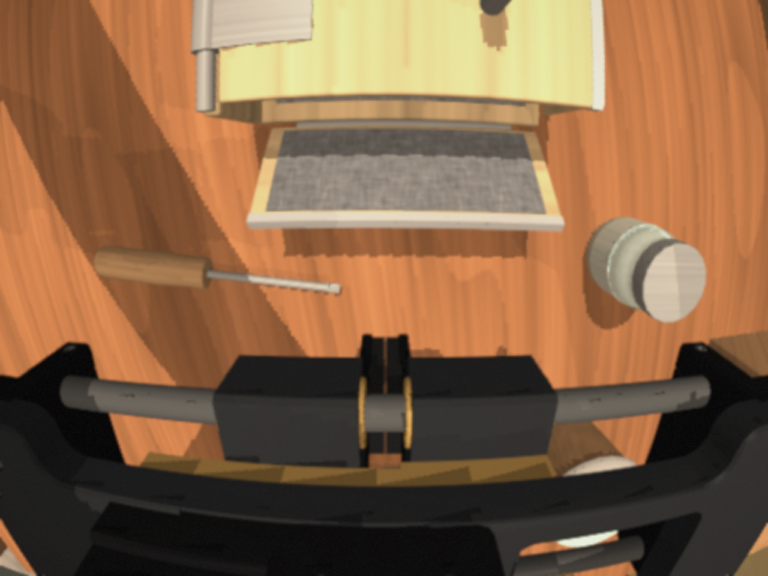

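View pics/t10.png

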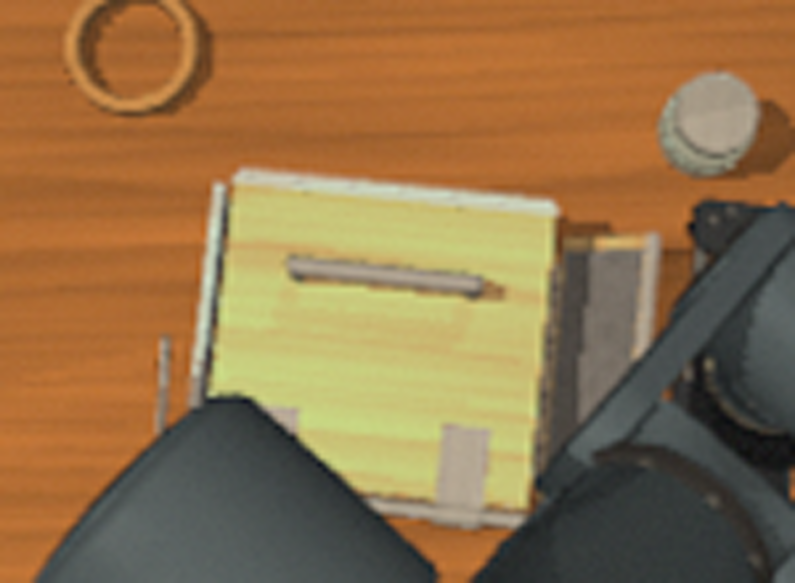

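The left and far walls stand upright. The right wall still leans, its free edge running from (250,222) to (562,222) in the wrist view. The screwdriver tip at (338,290) lies well below the planned finger height. Descending outside the edge and pushing.

```bash
python3 -m inch '[{"ax":0,"ay":0,"az":0,"dx":0,"dy":2,"dz":49,"gripper":0},{"ax":0,"ay":0,"az":0,"dx":0,"dy":0,"dz":49,"gripper":0},{"ax":0,"ay":0,"az":0,"dx":10,"dy":0,"dz":0,"gripper":0},{"ax":0,"ay":0,"az":0,"dx":14,"dy":0,"dz":0,"gripper":0},{"ax":0,"ay":0,"az":0,"dx":8,"dy":0,"dz":-6,"gripper":0},{"ax":0,"ay":0,"az":0,"dx":8,"dy":0,"dz":-6,"gripper":0},{"ax":0,"ay":0,"az":0,"dx":8,"dy":0,"dz":-5,"gripper":0}]' 20
python3 - <<'E'
from h import *
o=robot.get_obs();print(w2c(o["position"]).round(4),o["ft_force"])
snap("top","t11",crop=(190,150,340,260),s=5.3)
E
```

```text
time: 9.1
position: [0.4712, -0.2335, 0.0382]
tool_rot: [0.75, 0.662, 0.001, 0.003]
ft_force: [0.8, -1.8, -0.6]
grip_width: 0.0003
[ 0.0039 -0.1563  0.0382] [ 0.76446606 -1.83242554 -0.58245727]
```

View pics/t11.png

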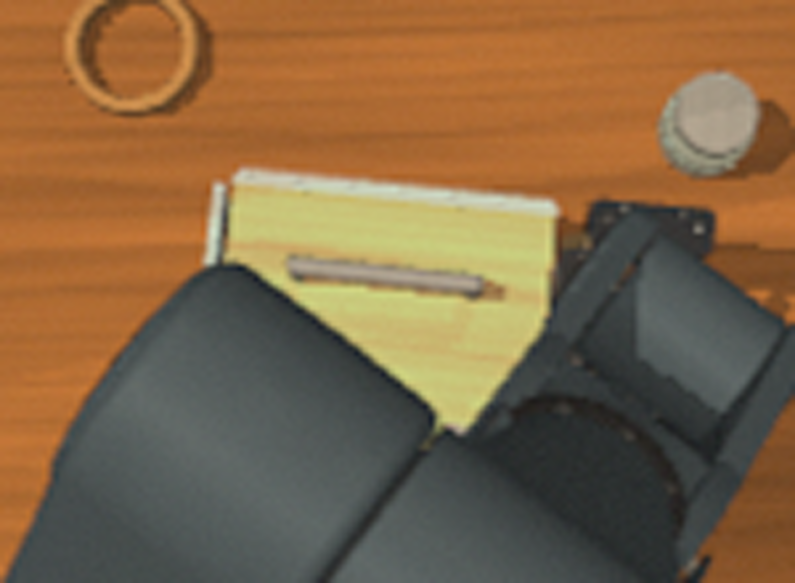

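```bash
python3 -m inch '[{"ax":0,"ay":0,"az":0,"dx":8,"dy":0,"dz":-3,"gripper":0},{"ax":0,"ay":0,"az":0,"dx":8,"dy":0,"dz":-1,"gripper":0},{"ax":0,"ay":0,"az":0,"dx":6,"dy":0,"dz":0,"gripper":0},{"ax":0,"ay":0,"az":0,"dx":4,"dy":0,"dz":0,"gripper":0},{"ax":0,"ay":0,"az":0,"dx":0,"dy":0,"dz":0,"gripper":0}]' 20
python3 - <<'E'
from h import *
o=robot.get_obs();print(w2c(o["position"]).round(4),o["ft_force"])
E
```

```text
time: 9.65
position: [0.472, -0.2066, 0.0385]
tool_rot: [0.75, 0.662, -0.0, -0.001]
ft_force: [0.6, -0.6, -0.2]
grip_width: 0.0005
[ 0.0012 -0.1295  0.0385] [ 0.59446071 -0.6441015  -0.20514733]
```

```bash
python3 -m inch '[{"ax":0,"ay":0,"az":0,"dx":3,"dy":0,"dz":0,"gripper":0},{"ax":0,"ay":0,"az":0,"dx":3,"dy":0,"dz":0,"gripper":0},{"ax":0,"ay":0,"az":0,"dx":2,"dy":0,"dz":0,"gripper":0},{"ax":0,"ay":0,"az":0,"dx":0,"dy":0,"dz":0,"gripper":0}]' 20
python3 - <<'E'
from h import *
o=robot.get_obs();print(w2c(o["position"]).round(4),o["ft_force"])
E
```

```text
time: 10.05
position: [0.4726, -0.2033, 0.0386]
tool_rot: [0.749, 0.663, -0.002, 0.001]
ft_force: [-6.0, -12.6, -1.6]
grip_width: 0.0004
[ 0.0014 -0.1262  0.0386] [ -6.02471106 -12.64957943  -1.59976037]
```

The right wall is at its stop: 12.6 N at y=−126 mm, a mirror of the left wall's +126 mm. Retreating up and over to the handle with the gripper open.

```bash
python3 -m inch '[{"ax":0,"ay":0,"az":0,"dx":-12,"dy":0,"dz":0,"gripper":0},{"ax":0,"ay":0,"az":0,"dx":-12,"dy":0,"dz":-10,"gripper":0},{"ax":0,"ay":0,"az":0,"dx":0,"dy":0,"dz":-49,"gripper":0},{"ax":0,"ay":0,"az":0,"dx":0,"dy":0,"dz":-49,"gripper":60},{"ax":0,"ay":0,"az":0,"dx":40,"dy":13,"dz":-4,"gripper":60},{"ax":0,"ay":0,"az":0,"dx":45,"dy":14,"dz":0,"gripper":60},{"ax":0,"ay":0,"az":0,"dx":45,"dy":14,"dz":0,"gripper":60}]' 20
python3 - <<'E'
from h import *
o=robot.get_obs();print(w2c(o["position"]).round(4),o["ft_force"],o["grip_width"]);togo(c2w([.042,0,.085]))
snap("wrist","w12",s=1.5);snap("scene","s12",crop=(180,140,340,260),s=5)
c=snap("top","t12",crop=(190,150,340,260),s=5.3)
E
```

```text
time: 10.75
position: [0.5281, -0.0991, 0.1524]
tool_rot: [0.751, 0.661, 0.001, 0.001]
ft_force: [0.5, -0.3, 0.2]
grip_width: 0.0244
[ 0.043  -0.0157  0.1524] [ 0.50415657 -0.33888573  0.2042124 ] 0.02438211297253138
tool x,y,z [[0.127, 0.992, 0.0], [0.992, -0.127, 0.002], [0.002, 0.0, -1.0]]
dmm [15.7 -1.1 67.4]
```

View pics/w12.png

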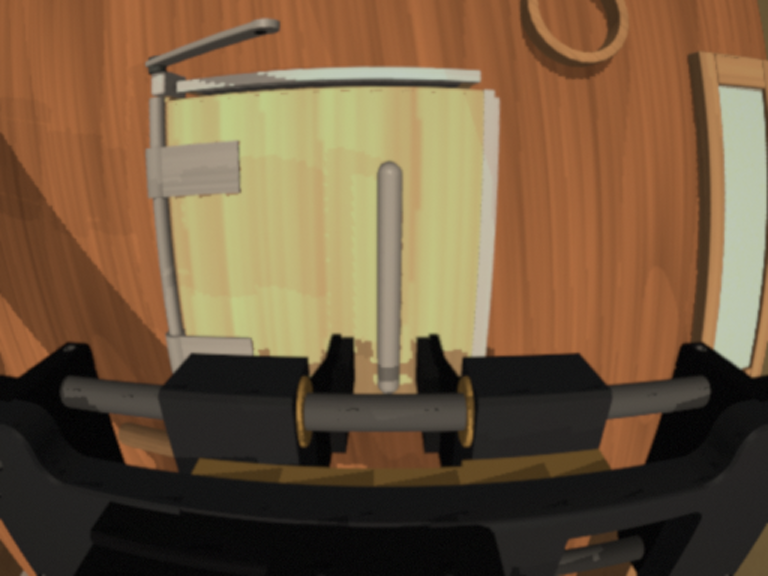

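View pics/s12.png

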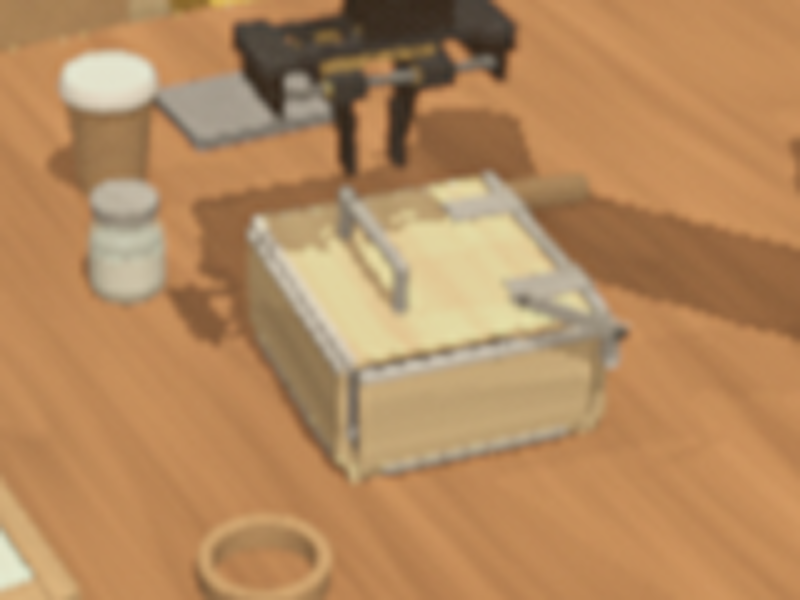

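View pics/t12.png

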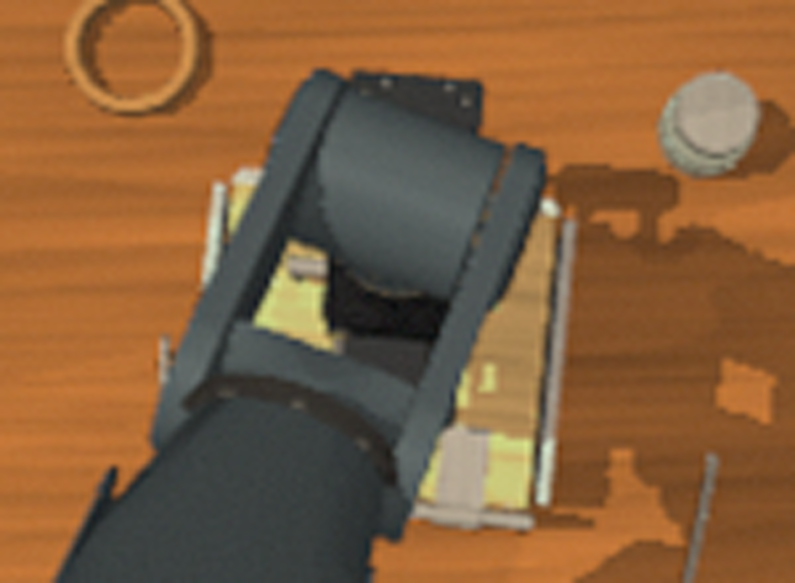

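All three walls are upright. The handle bar at u≈389 lies centred between the fingers at (340) and (430), and the stay runs from (155,65) to (278,25) in the wrist view. Next I'll measure the stay and handle from the wrist depth.

```bash
cat > stay.py <<'E'
from h import *
def stay(c,P):
    Q=w2c(P)
    m=(Q[...,0]>-.09)&(Q[...,0]<.01)&(abs(Q[...,1]-.128)<.010)&(Q[...,2]>.095)&(Q[...,2]<.18)
    q=Q[m]; return q
E
python3 - <<'E'
from stay import *
c=load("w12");P=fcloud(c);q=stay(c,P);print(len(q),q.mean(0).round(4))
for x in np.arange(-.095,.01,.01):
    k=abs(q[:,0]-x)<.005
    if k.sum(): print(round(x,3),k.sum(),q[k,1].mean().round(4),np.percentile(q[k,2],[5,50,95]).round(4))
p=np.polyfit(q[:,0],q[:,2],1);print(p,np.arctan(p[0]))
Q=w2c(P)
m=(Q[...,2]>.13)&(abs(Q[...,0]-.042)<.02)&(abs(Q[...,1])<.08);h=Q[m];print("handle",h.mean(0),np.percentile(h,[3,97],axis=0))
m=(abs(Q[...,2]-.104)<.01)&(abs(Q[...,0])<.09)&(abs(Q[...,1]-.03)<.06);l=Q[m];A=np.c_[l[:,:2],np.ones(len(l))];print("lid plane",np.linalg.lstsq(A,l[:,2],rcond=None)[0])
E
python3 - <<'E'
from h import *
c=load("w12");im=c["img"][:,:,::-1][5:65,85:205];cv2.imwrite("pics/w12z.png",cv2.resize(im,None,fx=6,fy=6,interpolation=cv2.INTER_CUBIC))
E
```

```text
861 [-0.0424  0.1261  0.1317]
-0.085 88 0.125 [0.0977 0.1056 0.114 ]
-0.075 72 0.1262 [0.1025 0.1152 0.1201]
-0.065 79 0.1263 [0.1103 0.1208 0.1254]
-0.055 88 0.1261 [0.1154 0.1267 0.1313]
-0.045 94 0.1261 [0.1221 0.1323 0.1372]
-0.035 110 0.1261 [0.1263 0.138  0.1429]
-0.025 116 0.126 [0.1325 0.1435 0.1481]
-0.015 143 0.1261 [0.139  0.1497 0.1528]
-0.005 71 0.1266 [0.142  0.1492 0.1523]
[0.56245927 0.15551725] 0.5123585198982613
handle [0.04201288 0.00986405 0.27228237] [[ 0.02309784 -0.02447339  0.1429812 ]
 [ 0.0607191   0.064205    0.35124085]]
lid plane [-0.00419715  0.00370021  0.10288385]
```

View pics/w12z.png

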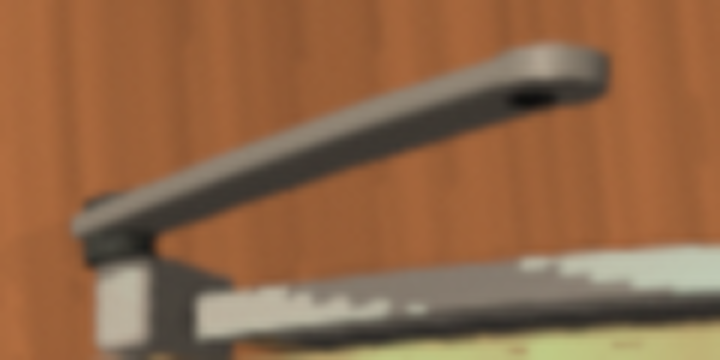

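```bash
python3 - <<'E'
from stay import *
c=load("w12");P=fcloud(c);q=stay(c,P)
for a in (.48,.5,.52,.54):
    d=q[:,[0,2]]-[-.098,.100]; s=d@[np.cos(a),np.sin(a)];n=d@[-np.sin(a),np.cos(a)]
    S,U,L=[],[],[]
    for x in np.arange(.025,.09,.006):
        k=(abs(s-x)<.003)&(abs(n)<.012)
        if k.sum()>8: S.append(x);U.append(np.percentile(n[k],90));L.append(np.percentile(n[k],10))
    print(a,"upper slope",np.polyfit(S,U,1).round(4),"lower",np.polyfit(S,L,1).round(4),"smax",np.percentile(s,99.5))
E
python3 -m inch '[{"ax":0,"ay":0,"az":0,"dx":15,"dy":-1,"dz":0,"gripper":60},{"ax":0,"ay":0,"az":0,"dx":0,"dy":0,"dz":20,"gripper":60},{"ax":0,"ay":0,"az":0,"dx":0,"dy":0,"dz":20,"gripper":60},{"ax":0,"ay":0,"az":0,"dx":0,"dy":0,"dz":14,"gripper":60},{"ax":0,"ay":0,"az":0,"dx":0,"dy":0,"dz":14,"gripper":60},{"ax":0,"ay":0,"az":0,"dx":0,"dy":0,"dz":0,"gripper":60}]' 40
python3 - <<'E'
from h import *
o=robot.get_obs();print(w2c(o["position"]).round(4),o["ft_force"],o["grip_width"])
snap("wrist","w13",s=1.5);snap("scene","s13",crop=(180,140,340,260),s=5)
E
```

```text
0.48 upper slope [0.0385 0.0044] lower [ 0.0303 -0.0059] smax 0.10441610267299974
0.5 upper slope [0.0192 0.0043] lower [ 0.0096 -0.0059] smax 0.10443687462022798
0.52 upper slope [0.0002 0.0043] lower [-0.0113 -0.0059] smax 0.1044158732100812
0.54 upper slope [-0.02    0.0043] lower [-0.0315 -0.0059] smax 0.10435310684284349
time: 11.5
position: [0.5261, -0.0849, 0.0813]
tool_rot: [0.751, 0.661, -0.001, -0.002]
ft_force: [-0.1, -1.4, -0.8]
grip_width: 0.0523
[ 0.0392 -0.0019  0.0813] [-0.14290572 -1.36559578 -0.79775637] 0.05233712408611773
```

View pics/w13.png

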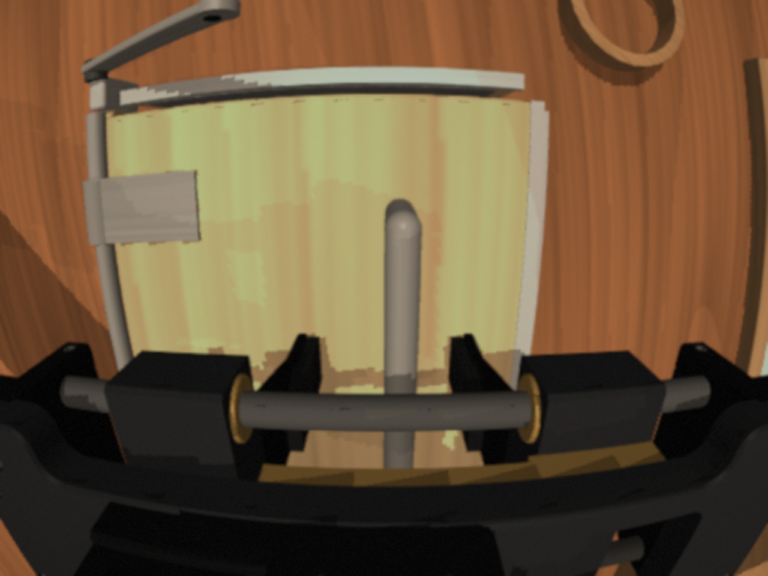

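View pics/s13.png

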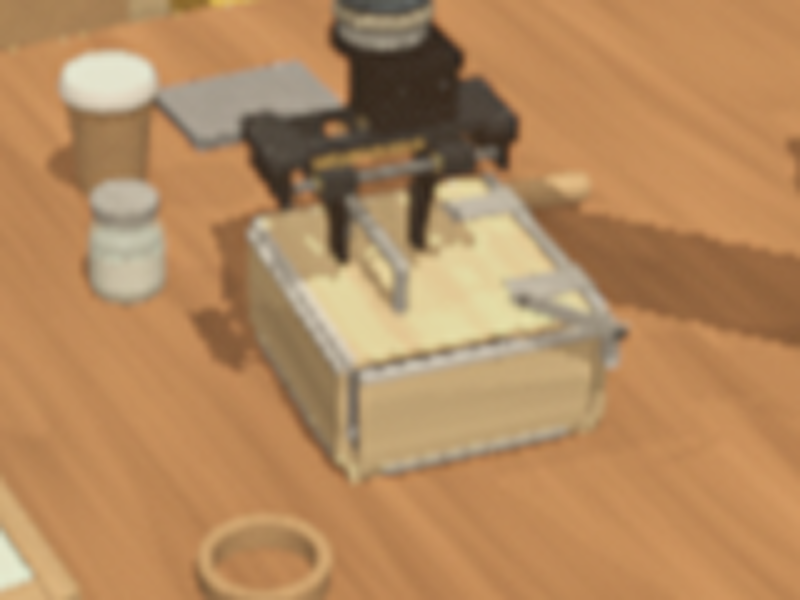

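The fingers straddle the bar. Their midpoint is at u≈384 and the bar at u≈402, so I'll shift +2.5 mm and close.

```bash
python3 -m inch '[{"ax":0,"ay":0,"az":0,"dx":0,"dy":2.5,"dz":0,"gripper":40},{"ax":0,"ay":0,"az":0,"dx":0,"dy":0,"dz":0,"gripper":0},{"ax":0,"ay":0,"az":0,"dx":0,"dy":0,"dz":0,"gripper":0},{"ax":0,"ay":0,"az":0,"dx":0,"dy":0,"dz":0,"gripper":0},{"ax":0,"ay":0,"az":0,"dx":0,"dy":0,"dz":0,"gripper":0},{"ax":0,"ay":0,"az":0,"dx":0,"dy":0,"dz":0,"gripper":0}]' 40
python3 - <<'E'
from h import *
o=robot.get_obs();print(w2c(o["position"]).round(4),o["ft_force"],o["moment"],o["grip_width"],o["q"])
E
```

```text
time: 12.2
position: [0.5317, -0.0852, 0.0832]
tool_rot: [0.75, 0.661, 0.001, 0.001]
ft_force: [6.7, 1.9, -0.6]
grip_width: 0.0121
[ 0.0448 -0.0015  0.0832] [ 6.70388836  1.88877037 -0.55247396] [ 0.07375885 -0.87585305  0.03922518] 0.012088365754136758 [-3.66810438e-01  5.57838566e-01  1.74573915e+00  5.43500607e-04
  8.35529273e-01 -2.41942042e-01]
```

The bar is held: opening 12.1 mm, matching its 12 mm diameter. I'm lifting along the hinge arc and turning with the lid, checking halfway.

```bash
python3 -m inch '[{"ax":0,"ay":0,"az":0,"dx":0,"dy":2.5,"dz":0,"gripper":0},{"ax":-0.04,"ay":0,"az":0,"dx":0,"dy":0.7,"dz":-5.6,"gripper":0},{"ax":-0.05,"ay":0,"az":0,"dx":0,"dy":0.8,"dz":-7,"gripper":0},{"ax":-0.05,"ay":0,"az":0,"dx":0,"dy":0.8,"dz":-7,"gripper":0},{"ax":-0.05,"ay":0,"az":0,"dx":0,"dy":0.8,"dz":-7,"gripper":0},{"ax":0,"ay":0,"az":0,"dx":0,"dy":0,"dz":0,"gripper":0}]' 40
python3 - <<'E'
from h import *
o=robot.get_obs();print(w2c(o["position"]).round(4),o["ft_force"],o["moment"],o["grip_width"],o["q"])
M=RC.T@R.from_quat(o["tool_rot"]).as_matrix();print("tilt",np.arctan2(M[0,2],-M[2,2]))
c=snap("scene","s14",crop=(180,140,340,260),s=5)
E
```

```text
time: 12.8
position: [0.5327, -0.0852, 0.1094]
tool_rot: [0.747, 0.658, 0.062, 0.07]
ft_force: [-0.5, -0.5, -4.0]
grip_width: 0.011
[ 0.0458 -0.0013  0.1094] [-0.4923856  -0.48930955 -4.00155424] [-0.12964923  0.35752922 -0.03144391] 0.01104349720604457 [-0.39896989  0.45950471  1.88225322  0.08756103  0.62033541 -0.34021262]
tilt 0.18823311218107466
```

View pics/s14.png

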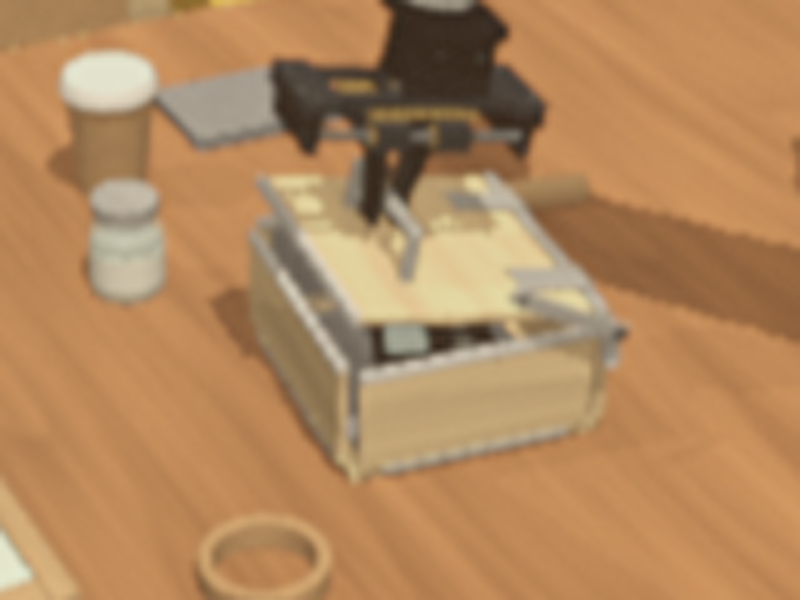

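The lid rises cleanly at 4 N, its spring load. Continuing.

```bash
python3 -m inch '[{"ax":-0.05,"ay":0,"az":0,"dx":0,"dy":0.8,"dz":-7,"gripper":0},{"ax":-0.05,"ay":0,"az":0,"dx":0,"dy":0.8,"dz":-7,"gripper":0},{"ax":-0.05,"ay":0,"az":0,"dx":0,"dy":0.8,"dz":-7,"gripper":0},{"ax":-0.05,"ay":0,"az":0,"dx":0,"dy":0.8,"dz":-7,"gripper":0},{"ax":-0.05,"ay":0,"az":0,"dx":0,"dy":0.8,"dz":-7,"gripper":0},{"ax":-0.05,"ay":0,"az":0,"dx":0,"dy":0.8,"dz":-7,"gripper":0},{"ax":0,"ay":0,"az":0,"dx":0,"dy":0,"dz":0,"gripper":0}]' 40
cat > lid.py <<'E'
from h import *
def lidfit(P,lo=-.085,hi=.07,name=""):
    Q=w2c(P); 
    best=None
    m=(Q[...,0]>-.09)&(Q[...,0]<.06)&(abs(Q[...,1])<.09)&(Q[...,2]>.095)
    q=Q[m]; a=np.tan(.48); z0=.104+(q[:,0]+.098)*a
    k=abs(q[:,2]-z0)<.03; q=q[k]
    for it in range(8):
        A=np.c_[q[:,:2],np.ones(len(q))]; s=np.linalg.lstsq(A,q[:,2],rcond=None)[0]; r=q[:,2]-A@s
        k=abs(r)<max(2*np.std(r)*.9,.003); q=q[k]
    print(name,"lid",len(q),"angle",np.arctan(s[0]).round(4),"coef",s.round(4),"hinge z",(s@[-.098,0,1]).round(4),"xr",np.percentile(q[:,0],[2,98]).round(3))
E
python3 - <<'E'
from lid import *
from stay import stay
o=robot.get_obs();print(w2c(o["position"]).round(4),o["ft_force"],o["grip_width"],o["q"])
M=RC.T@R.from_quat(o["tool_rot"]).as_matrix();print("tilt",np.arctan2(M[0,2],-M[2,2]))
cs=snap("scene","s15",crop=(180,140,340,260),s=5);ct=snap("top","t15",crop=(190,150,340,260),s=5.3);cw=snap("wrist","w15",s=1.5)
lidfit(cloud(cs),name="scene");lidfit(cloud(ct),name="top");lidfit(fcloud(cw),name="wrist")
E
```

```text
time: 13.55
position: [0.5245, -0.0839, 0.1498]
tool_rot: [0.728, 0.641, 0.16, 0.18]
ft_force: [-2.0, -3.1, -7.8]
grip_width: 0.0105
[ 0.0375 -0.0011  0.1498] [-2.03317789 -3.10377654 -7.75668268] 0.010537615714908315 [-0.47841333  0.33835992  2.12022988  0.64323006  0.27570196 -0.9381856 ]
tilt 0.4867340529540533
scene lid 530 angle 0.474 coef [ 0.513  -0.0028  0.1572] hinge z 0.1069 xr [-0.086  0.058]
top lid 969 angle 0.4734 coef [ 0.5123 -0.0038  0.155 ] hinge z 0.1048 xr [-0.084  0.057]
wrist lid 35545 angle 0.4692 coef [ 0.5069 -0.0015  0.1521] hinge z 0.1025 xr [-0.086  0.057]
```

View pics/s15.png

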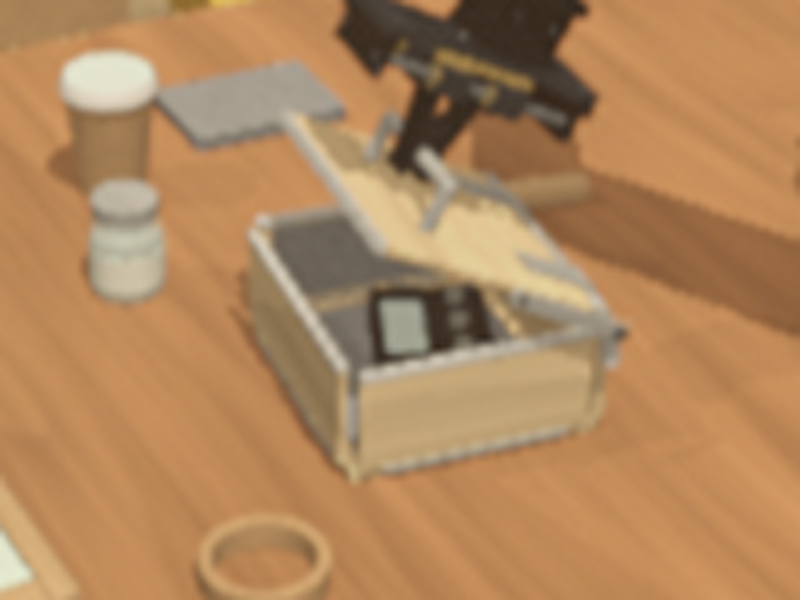

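View pics/w15.png

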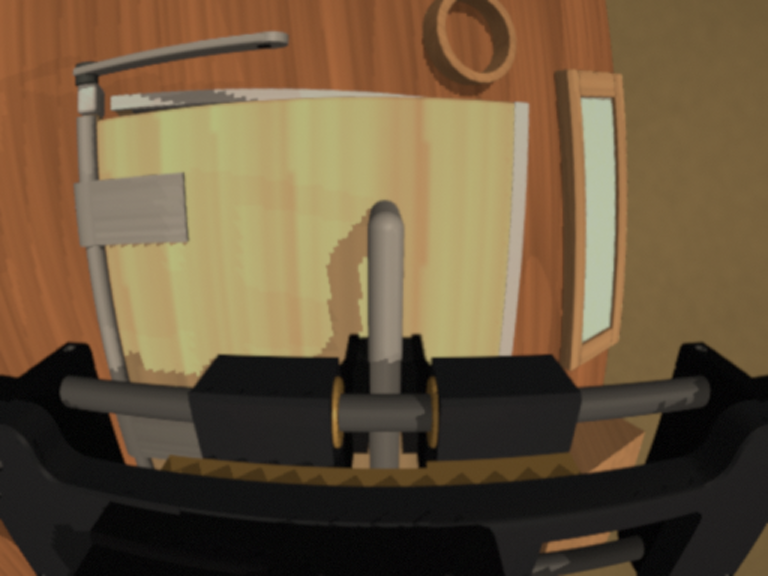

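```bash
cat >> lid.py <<'E'
def stayfit(P,name=""):
    Q=w2c(P)
    m=(Q[...,0]>-.1)&(Q[...,0]<.02)&(abs(Q[...,1]-.1275)<.009)
    q=Q[m]
    d=q[:,[0,2]]-[-.096,.100]; a=.515
    for it in range(4):
        s=d@[np.cos(a),np.sin(a)];n=d@[-np.sin(a),np.cos(a)]
        S,U,L=[],[],[]
        for x in np.arange(.02,.092,.006):
            k=(abs(s-x)<.003)&(abs(n)<.013)
            if k.sum()>5: S.append(x);U.append(np.percentile(n[k],90));L.append(np.percentile(n[k],12))
        u=np.polyfit(S,U,1)[0];l=np.polyfit(S,L,1)[0]; a+=u
    print(name,"stay upper angle",round(a,4),"lower",round(a-u+l,4),"n",len(S))
E
python3 - <<'E'
from lid import *
for f in ("w12","w13","w15"): stayfit(fcloud(load(f)),f)
for f in ("top0","t10","t12"): 
    try: stayfit(cloud(load(f)),f)
    except Exception as e: print(f,e)
st()
E
```

```text
w12 stay upper angle 0.5181 lower 0.5007 n 12
w13 stay upper angle 0.5168 lower 0.5072 n 12
w15 stay upper angle 0.5165 lower 0.4987 n 12
top0 expected non-empty vector for x
t10 expected non-empty vector for x
t12 expected non-empty vector for x
{'time': 13.7, 'q': [-0.478, 0.34, 2.119, 0.638, 0.277, -0.935], 'joint_velocities': [0.001, 0.002, 0.001, 0.009, -0.009, -0.014], 'joint_torque': [2.272, -32.796, -14.168, 1.062, -1.204, 0.035], 'position': [0.525, -0.084, 0.149], 'tool_rot': [0.728, 0.643, 0.16, 0.18], 'ft_force': [-2.964, -3.827, -10.377], 'moment': [-0.522, 1.655, -0.376], 'grip_width': 0.011}
```

Lid angle is 0.471 rad (wrist 0.469), and the stay is at about 0.513 rad. The remaining 0.045 rad goes in without further tilting, since joint 5 is getting small.

```bash
python3 -m inch '[{"ax":0,"ay":0,"az":0,"dx":0,"dy":-0.9,"dz":-3.2,"gripper":0},{"ax":0,"ay":0,"az":0,"dx":0,"dy":-0.9,"dz":-3.1,"gripper":0},{"ax":0,"ay":0,"az":0,"dx":0,"dy":0,"dz":0,"gripper":0},{"ax":0,"ay":0,"az":0,"dx":0,"dy":0,"dz":0,"gripper":0}]' 40
python3 - <<'E'
from lid import *
o=robot.get_obs();print(w2c(o["position"]).round(4),o["ft_force"],o["grip_width"],np.round(o["q"],3))
cs=snap("scene","s16",crop=(200,150,320,230),s=6);ct=snap("top","t16",crop=(190,150,340,260),s=5.3);cw=snap("wrist","w16",s=1.5)
lidfit(cloud(cs),name="scene");lidfit(cloud(ct),name="top");lidfit(fcloud(cw),name="wrist");stayfit(fcloud(cw),"wrist")
E
```

```text
time: 14.1
position: [0.5202, -0.0833, 0.1542]
tool_rot: [0.728, 0.642, 0.16, 0.18]
ft_force: [-3.4, -5.2, -12.4]
grip_width: 0.0106
[ 0.0331 -0.001   0.1542] [ -3.35364703  -5.15783318 -12.35910012] 0.010628697683089607 [-0.482  0.323  2.124  0.622  0.286 -0.922]
scene lid 502 angle 0.5145 coef [ 0.5653 -0.0037  0.1627] hinge z 0.1073 xr [-0.085  0.057]
top lid 973 angle 0.5157 coef [ 0.5669 -0.0053  0.1606] hinge z 0.105 xr [-0.084  0.058]
wrist lid 35775 angle 0.5156 coef [ 0.5667 -0.0012  0.1578] hinge z 0.1023 xr [-0.086  0.057]
wrist stay upper angle 0.5153 lower 0.5062 n 12
```

View pics/s16.png

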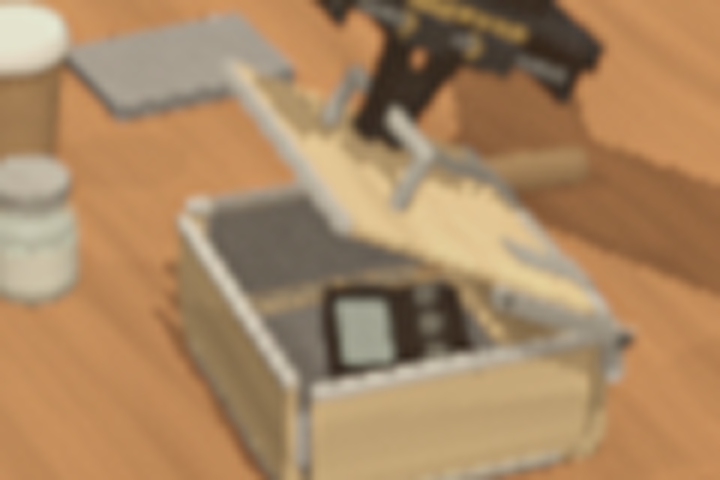

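View pics/w16.png

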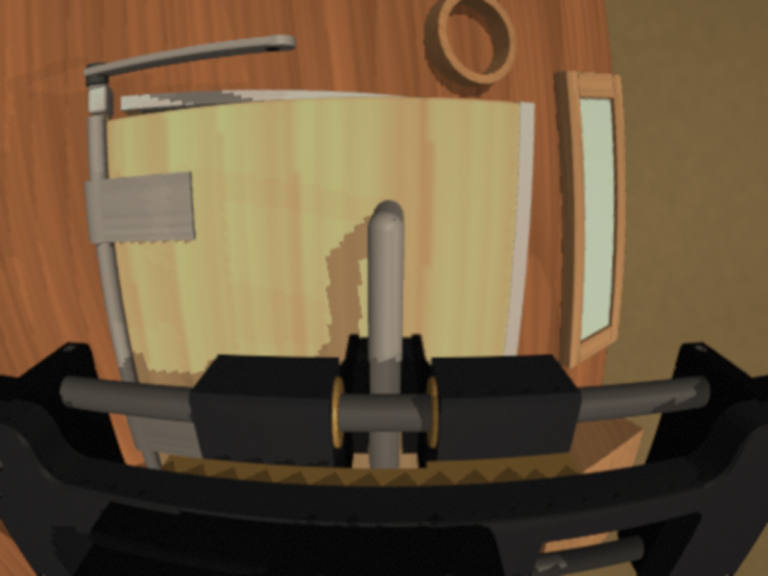

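View pics/t16.png

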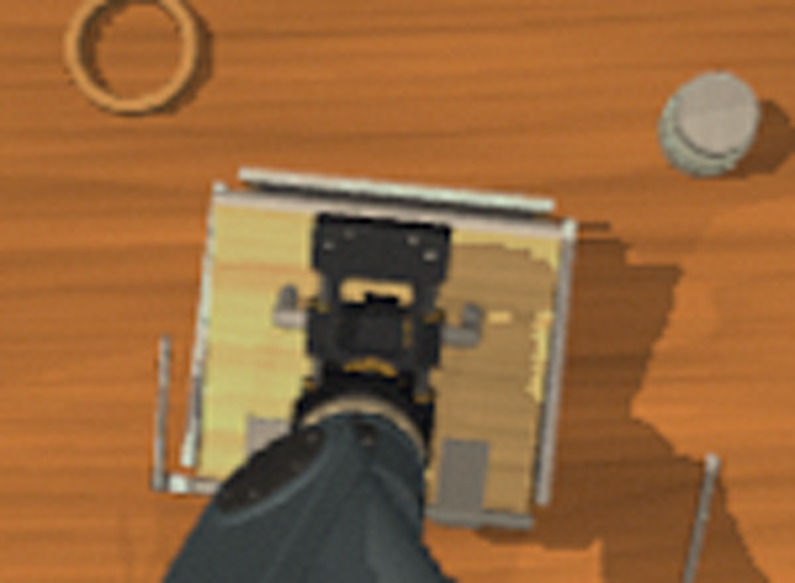

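Lid at 0.515 in all three cameras, stay at 0.515 (upper edge) and 0.506 (lower edge). A last check of the walls and for drift before handing in.

```bash
python3 -m inch '[{"ax":0,"ay":0,"az":0,"dx":0,"dy":0,"dz":0,"gripper":0},{"ax":0,"ay":0,"az":0,"dx":0,"dy":0,"dz":0,"gripper":0},{"ax":0,"ay":0,"az":0,"dx":0,"dy":0,"dz":0,"gripper":0}]' 40
python3 - <<'E'
from lid import *
cs=snap("scene","s17");ct=snap("top","t17");cw=snap("wrist","w17")
lidfit(cloud(cs),name="scene");lidfit(cloud(ct),name="top");lidfit(fcloud(cw),name="wrist");stayfit(fcloud(cw),"wrist")
for f in ("scene","top"):
    Q=w2c(cloud(load("s17" if f=="scene" else "t17")))*1000
    e=lambda m:(m.sum(),Q[m].mean(0).round(1).tolist())
    z=(Q[...,2]>88)&(Q[...,2]<104)
    print(f,"L",e(z&(abs(Q[...,0]-50)<35)&(Q[...,1]>105)&(Q[...,1]<122)),"R",e(z&(abs(Q[...,0]-20)<60)&(Q[...,1]<-105)&(Q[...,1]>-125)),"F",e(z&(abs(Q[...,1])<85)&(Q[...,0]>96)&(Q[...,0]<118)))
P=w2c(cloud(cs))*1000 # outer faces
m=(abs(P[...,0]-30)<50)&(P[...,1]>105)&(P[...,1]<125)&(P[...,2]>25)&(P[...,2]<85);q=P[m];s=np.polyfit(q[:,2],q[:,1],1);print("left lean rad",s[0])
m=(abs(P[...,1])<80)&(P[...,0]>95)&(P[...,0]<120)&(P[...,2]>25)&(P[...,2]<85);q=P[m];s=np.polyfit(q[:,2],q[:,0],1);print("far lean rad",s[0])
a=load("scene0")["img"].astype(int);
E
```

```text
time: 14.55
position: [0.5203, -0.0833, 0.1541]
tool_rot: [0.728, 0.642, 0.16, 0.18]
ft_force: [-2.9, -4.2, -11.8]
grip_width: 0.0109
scene lid 502 angle 0.5133 coef [ 0.5637 -0.0041  0.1626] hinge z 0.1074 xr [-0.087  0.058]
top lid 973 angle 0.5172 coef [ 0.5689 -0.0017  0.1604] hinge z 0.1046 xr [-0.085  0.057]
wrist lid 35800 angle 0.5151 coef [ 0.5661 -0.001   0.1578] hinge z 0.1023 xr [-0.086  0.057]
wrist stay upper angle 0.5162 lower 0.5082 n 12
scene L (np.int64(69), [48.5, 113.0, 95.4]) R (np.int64(50), [48.4, -111.4, 95.2]) F (np.int64(79), [105.0, 3.6, 96.1])
top L (np.int64(19), [45.4, 114.1, 96.7]) R (np.int64(76), [18.9, -111.2, 96.0]) F (np.int64(126), [102.2, -0.9, 95.6])
left lean rad 0.003652034051254767
far lean rad -0.010359842970514661
```

All three walls are upright, with top edges at about 112, −111 and 103 mm at z≈96 mm. The lid and stay match and the hold is steady, so I'm handing in.

```bash
python3 -c "
from rig import robot
robot.hand_in(); print(robot.get_obs()['time'], robot.get_obs()['grip_width'])"
```

```text
the job is handed in; nothing more can be done
the job is handed in; nothing more can be done
```

The job is handed in at about 15 s of robot time: all three walls are up at their stops, and the arm still holds the lid in line with the stay.

**Walls:** I pushed the left, far and right walls up in that order. Each stopped moving under 11–15 N. At the end their top edges stood about 96 mm high, near their hinge lines. The left and far faces were within 0.01 rad of vertical; I did not measure the right wall's lean directly.

**Lid:** I gripped the handle bar and lifted along the hinge arc. In the last pictures the lid was at 0.513, 0.517 and 0.515 rad (scene, top and wrist cameras). The stay measured 0.516 rad along its upper edge and 0.508 rad along its lower edge. The pose did not drift over the last rows, at about 13 N total force on the wrist.

**Checks that disagreed:**
- **Fingertips:** the cameras showed the fingertips about 36 mm short of the reported TCP. I allowed for this in every move, and the contacts and the grasp bore it out.
- **Far wall:** the first push caught on the wall's edge at about 20 N, so I backed off and pushed again, rising with the edge.
- **Grip opening:** it read 12.1 mm at first and about 10.5–11 mm later on the 12 mm bar. By calculation the bar had not shifted between the pads.

I saw no sign of the stay arm, the recorder or the other things on the table being touched. I did not measure their positions again at the end.

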